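# Clear the gear reducer's cover and take a dip-rod reading

## Task

Check the oil in the gear reducer: first wipe the three loose steel chips off its cover and down onto the bench with the scraper block, and put the scraper back on the bench. Then take the dip rod from its notched rest, push it into the slanted dip neck until its collar stops on the neck's rim, and draw it out again. Finish still holding the rod in the gripper, still and level with its marked flat facing up, all of it at least 20 cm above the bench and the tip well clear of the neck, ready to be read; leave the other things on the bench where they are.

Things in the scene. Friction and masses are not known exactly. Their poses are not given: they have to be found in the camera images.
- cover_center (a point): Centre of the flat steel cover on top of the fixed gear reducer (grey cast box), on its upper face, 95 mm above the bench. z up; x towards the neck's side, about away from the robot; y towards the motor. The cover spans 140 mm along x, 150 mm along y. The neck rises from it at x = +38 mm, y = 0 (boss of 16 mm radius, 6 mm high, at its root).
- reducer: The fixed gear reducer; origin on the bench, 95 mm below cover_center, same axes. A motor 74 mm across (axis 47 mm up) lies along +y, from 74 to 170 mm from the centre; its black terminal box reaches 6 mm above the cover, from y = 95 mm on. The other faces drop to the bench apart from shallow bosses and a 10 mm high foot plate 5 mm proud at -x and +x.
- neck_mouth (a point): Centre of the rim of the fixed steel dip neck, a tube 29 mm across at the rim. Its z axis points out along the tube, 40 degrees above level, leaning to the cover's +x side; its y axis is level. Bore 14 mm, funnelled to 21 mm in the last 8 mm; opens into the hollow reducer, room for 100 mm of rod. It lies 76 mm from cover_center along the cover's x and 32 mm above the cover.
- chip1_mid (a point): Loose dark steel chip, about 16 x 12 x 8 mm, 12 g, on the cover; point at its middle, half-way up.
- chip2_mid (a point): Loose dark steel chip, about 13 x 13 x 9 mm, 12 g, on the cover; point at its middle, half-way up.
- chip3_mid (a point): Loose dark steel chip, about 18 x 10 x 8 mm, 12 g, on the cover; point at its middle, half-way up. The middles of all three chips lie 20 to 47 mm from the cover's centre on its -x side, up to 36 mm either way along its y.
- scraper_mid (a point): Scraper: wooden block with a steel edge strip below, 90 mm along its x, 24 mm thick along its y (grasp across this), 60 mm high, about 150 g, standing upright on its steel edge on the bench; point at its centre, 30 mm above its lower edge. The strip is the lowest 14 mm, 18 mm thick. z up.
- rod_grip (a point): Dip rod, about 100 g: centre of its black flat-sided handle, 64 mm along its x, 14 mm wide along its y (grasp across this), 20 mm high along its z. x runs from the tip towards the handle end; z, the side of the marked flat, is up at the start. It lies level in a notched rest, 60 mm above the bench, and lifts straight up.
- rod_collar (a point): Centre of the rod's collar face that stops on the neck's rim: 50 mm from rod_grip towards the tip, on the rod's axis. Collar 26 mm across, 6 mm thick. Same axes as rod_grip. Fully home, this point lies at neck_mouth and the rod's x axis lies along the neck's z axis.
- rod_tip (a point): Tip of the rod, 90 mm beyond the collar face (140 mm from rod_grip). Round steel shank 8 mm across, tapered to 3 mm over the last 8 mm. Same axes as rod_grip.
- rest: Fixed steel rest of the dip rod, base 125 x 50 x 6 mm, with two notched uprights 44 mm wide and 63 mm high; origin on the bench below rod_collar, same axes as the rod. The uprights stand at x = -75 and +12 mm; the rod's handle overhangs free beyond them, with nothing but bench and base below it.
Mind the look-alikes: they are no part of the job. Several things look just like the part that bears scraper_mid: the one meant starts farthest to the robot's left.

How it is judged:
On the way, in this order (a step that is already met when the one before it is completed fails the run):
1. all three chips wiped off the cover and down on the bench (height (world z) of each of chip1_mid, chip2_mid, chip3_mid below 0.04 m), for 0.1 s.
2. dip rod pushed home in the neck: collar face within 3 mm of the rim and centred on it, rod in line with the neck (z of rod_collar in the frame of neck_mouth below 0.003 m and distance between rod_collar and neck_mouth below 0.006 m and angle between the x axis of rod_grip and the z axis of neck_mouth, either way round below 0.12 rad), for 0.1 s.
At the end, for the whole second after the job is handed in: Chips below 40 mm; scraper at rest on the bench (centre below 45 mm), off the reducer; rod held still by the gripper alone, marked flat up and level within 0.16 rad, handle and tip over 185 mm above the bench, tip over 50 mm from the neck mouth; reducer, rest and scraper not touched by it (all of step 1 and height (world z) of scraper_mid below 0.045 m and linear speed of each of scraper, dip_rod below 0.02 m/s and contact force between scraper and reducer below 0.2 N and angle between rod_grip's own z axis and vertical below 0.16 rad and height (world z) of each of rod_tip, rod_grip above 0.185 m and distance between rod_tip and neck_mouth above 0.05 m and angular speed of dip_rod below 0.15 rad/s and contact force between the fingers and dip_rod above 2 N and contact force between dip_rod and reducer below 0.1 N and contact force between dip_rod and rest below 0.1 N and contact force between dip_rod and scraper below 0.1 N); the arm keeps its last pose, push and grip.
It fails at once if a chip on the cover is pushed with the gripper or the dip rod instead of the scraper ((height (world z) of chip1_mid above 0.085 m and contact force between any of the fingers, the arm, dip_rod and chip1 above 0.5 N) or (height (world z) of chip2_mid above 0.085 m and contact force between any of the fingers, the arm, dip_rod and chip2 above 0.5 N) or (height (world z) of chip3_mid above 0.085 m and contact force between any of the fingers, the arm, dip_rod and chip3 above 0.5 N)).
It fails at once if another thing on the bench is shoved more than 30 mm (distance of any of nut, bearing, flat_bar, tape_roll, screwdriver, wrench, tin from where it was at the start of the episode above 0.03 m).
It also fails if it takes over 72 s, if anything falls off the work surface, if the arm or the gripper's body presses on something with over 40 N, if the wrist force passes 120 N, or if a joint passes its speed limit or range.

## Robot

A 7-joint arm with a two-finger parallel gripper is mounted at the origin on the work surface. World frame = base frame: x ahead of the robot, y to its left, z up, the work surface at z = 0. Lengths are in m, angles in rad, forces in N, time in s.
With the tool pointing down it reaches from about 0.425 to 0.925 m from the base axis. Payload 6.8 kg.
Tool frame: the origin (TCP) lies at the very end of the fingers, on their centre line; the grasp point (between the pads) lies 19 mm behind it (bot.grip_depth is the distance from the TCP to the grasp point, in m); z points along the fingers, y is the direction in which the jaws open and shut (so a half turn about z gives the same grasp; the last joint's range is limited). The gripper opens to 85 mm and grips with 20 to 120 N. Pads are 22 mm wide; open, the fingers measure 114 mm over their backs; the gripper's body (76 mm by 85 mm) begins 54 mm behind the grasp point. The pads swing forward as they close: fully open they stand 13 mm farther back than shut.
Start: joints at [1.206, 0.477, 0.022, 1.555, -0.011, 1.109, -0.083], TCP at [0.171, -0.653, 0.231] pointing down, gripper open.
Joint ranges: [-2.96, 2.96], [-0.34, 2.1], [-1.41, 1.46], [0.24, 2.44], [-1.37, 4.51], [0.17, 1.92], [-2.96, 2.96]. Speed limits (rad/s): [2.39, 2.39, 3.14, 3.14, 3.14, 3.14, 3.14].

## Interface

Orientations are given as a unit quaternion [w, x, y, z].
In Python, from station import bot gives the robot as it stands.
- The arm moves only by the tool step_arm, never from a script. Its argument "increments" is a list of rows, each a list of 7 numbers: the shift along the world's x, y, z in m, then the turn, a rotation vector about the world's x, y, z in degrees, then the gripper command: -1 is fully open, 1 is shut, values between are in proportion. In form: [[dx, dy, dz, rx, ry, rz, fingers], ...]. A call has 1 to 10 rows; each row is the pose to reach, as a shift and turn from the pose commanded when the call began; what a row does not reach only later rows make up. A row lasts 1/12 s, in which the tool goes at most 41.7 mm and 7.16 degrees, less where a joint would pass 70% of its speed; a pose out of reach is approached as far as the arm can. A call with a gripper value outside its range is refused whole. The fingers move at their own pace and stop on an object; "force" is the grip in N (left out, the last holds). Time passes only in rows, so rows that repeat a pose let the fingers close. It gives the time, the measured TCP pose, the force and the opening at its end, in the units of the state.
- bot.get_obs(): the state, without advancing time (a new reading comes with each control period).
- bot.read_camera(name): name is "scene" or "top" or "wrist"; returns a dict with "color" (420x560x3 uint8, red, green, blue), "intrinsics" (3x3 intrinsics, pixels), "extrinsics" (4x4, takes a point from camera to world coordinates). Camera axes: x right, y up, looking along -z (the intrinsics and any distortion apply to the point x, -y, -z); pixel columns grow to the right and rows downward; lengths in m; the calibration is good to about 2 mm. A picture is of the moment at which its call begins. There is no depth.
- bot.hand_in(): hands the job in, once; it reports no verdict.
Trained networks look in the newest picture that a camera, given by its name, has taken for a name from the list of things; names that differ only in an ending like _2 or _b are one class to them, and where a whole thing is asked for, a point or a joint stands for the part that bears it (a point fixed in the world has none). Each returns a list of dicts, best first, with "conf" (0 to 1); they miss things now and then, are a little off and sometimes report something else, mostly with a low value. They report only what shows in the picture. A call takes as long as a camera call. They do not tell look-alikes from the thing itself.
- bot.recognise(thing, camera): "location" ([column, row] as shares, 0 to 1, of the picture: columns of its width, rows of its height, amid what is visible of it).
- bot.place_of(thing, camera): "location" ([column, row] as shares, 0 to 1, of the picture: columns of its width, rows of its height: a listed point, or the origin of a listed thing).
The state is a dict: "t": time; "q": joint angles; "joint_vel": joint speeds; "joint_torque": joint torques, N m; "eef_pos": TCP position; "tool_rot": TCP orientation; "contact_force": force on the tool from outside, world axes, zero at the start; "torque": the same for the moment, N m; "gripper_width": opening from 0.0 (shut) to 1.0 (fully open).
Only numpy, scipy, OpenCV 4.12 (cv2) and the standard library are available. Lean on these libraries where they do the work, as an engineer would, in place of code of your own. Each camera call takes 0.05 s, during which the arm holds its last target.

## Working session

There is one attempt and no reset: what is moved stays moved. The work goes in short steps, Python scripts to look and compute and a tool call to move; the robot and the scene stay as the last step left them, time stands still between calls to the robot, and variables do not carry over. Pictures are saved under pics/ and viewed, and the job is handed in when it is done.

Besides the shell and the picture viewer there is one more tool, called after "Request:" by a JSON object that holds its "method" and its "body". step_arm: Moves the arm, as the interface text tells. Its arguments: {"type":"object","properties":{"increments":{"type":"array","items":{"type":"array","items":{"type":"number"}}},"force":{"type":"number"}},"required":["increments"]}

```bash
ls; mkdir -p pics
cat > h.py <<'E'
import numpy as np, cv2, json
from station import bot
def cam(n):
    return bot.read_camera(n)
def save(n,fn,c=None):
    c=c or cam(n); cv2.imwrite('pics/'+fn,cv2.cvtColor(c['color'],cv2.COLOR_RGB2BGR)); return c
def ray(c,u,v):
    K=np.array(c['intrinsics']);E=np.array(c['extrinsics'])
    d=np.linalg.inv(K)@np.array([u,v,1.]); d=np.array([d[0],-d[1],-d[2]])
    return E[:3,3],E[:3,:3]@d
def atz(c,u,v,z):
    o,d=ray(c,u,v); return o+d*(z-o[2])/d[2]
def proj(c,p):
    K=np.array(c['intrinsics']);E=np.array(c['extrinsics'])
    q=E[:3,:3].T@(np.array(p)-E[:3,3]); x=K@np.array([q[0],-q[1],-q[2]]); return x[:2]/x[2]
def tri(rs):
    A=np.zeros((3,3));b=np.zeros(3)
    for o,d in rs:
        d=d/np.linalg.norm(d);M=np.eye(3)-np.outer(d,d);A+=M;b+=M@o
    return np.linalg.solve(A,b)
E
python3 - <<'E'
from h import *
for n in('scene','top','wrist'):
    c=save(n,n+'0.png'); print(n,np.round(c['intrinsics'],1).tolist(),np.round(c['extrinsics'],3).tolist())
    if n=='wrist':continue
    for t,z in [('cover_center',.095),('neck_mouth',.127),('chip1_mid',.099),('chip2_mid',.0995),('chip3_mid',.099),('scraper_mid',.03),('rod_grip',.06),('rod_collar',.06),('rod_tip',.06),('rest',0),('reducer',0)]:
        for r in bot.place_of(t,n)[:4]:
            u,v=r['location'][0]*560,r['location'][1]*420
            print(t,round(r['conf'],2),round(u),round(v),np.round(atz(c,u,v,z),3))
o=bot.get_obs();print(o, bot.grip_depth)
E
```

```text
pics
scene [[481.9, 0.0, 280.8], [0.0, 481.9, 205.4], [0.0, 0.0, 1.0]] [[0.054, -0.805, 0.591, 1.122], [0.999, 0.045, -0.03, -0.033], [-0.002, 0.592, 0.806, 0.957], [0.0, 0.0, 0.0, 1.0]]
cover_center 0.75 271 217 [ 0.52  -0.024  0.095]
cover_center 0.74 427 217 [0.539 0.316 0.095]
neck_mouth 0.65 271 239 [ 0.598 -0.026  0.127]
chip1_mid 0.48 252 202 [ 0.48  -0.064  0.099]
chip2_mid 0.48 264 201 [ 0.478 -0.037  0.1  ]
chip3_mid 0.52 284 199 [0.476 0.008 0.099]
scraper_mid 0.74 110 192 [ 0.38  -0.412  0.03 ]
scraper_mid 0.71 157 216 [ 0.458 -0.291  0.03 ]
scraper_mid 0.65 109 262 [ 0.575 -0.383  0.03 ]
rod_grip 0.56 433 219 [0.521 0.342 0.06 ]
rod_collar 0.71 435 204 [0.482 0.357 0.06 ]
rod_tip 0.64 426 173 [0.387 0.359 0.06 ]
rod_tip 0.51 284 202 [0.456 0.008 0.06 ]
rest 0.83 429 218 [0.479 0.357 0.   ]
reducer 0.94 265 236 [ 0.508 -0.038  0.   ]
top [[392.3, 0.0, 275.2], [0.0, 392.3, 212.1], [0.0, 0.0, 1.0]] [[0.019, 0.989, -0.147, 0.364], [-1.0, 0.019, -0.001, -0.015], [0.002, 0.147, 0.989, 0.981], [0.0, 0.0, 0.0, 1.0]]
cover_center 0.63 280 204 [ 0.514 -0.026  0.095]
neck_mouth 0.7
[... 849 characters left out ...]
1.25, 'q': array([ 1.20587661,  0.47702239,  0.02242471,  1.55536705, -0.01152328,
        1.10933452, -0.08307374]), 'joint_vel': array([ 0.0014131 , -0.00014172, -0.0011303 , -0.00018279,  0.00094848,
        0.00154179,  0.00051499]), 'joint_torque': array([ 8.82701934e-04, -5.96330059e+01,  1.60712466e+00, -2.81540662e+01,
        1.25738859e-02,  1.65283775e-03, -4.42537066e-05]), 'eef_pos': array([ 0.1714583 , -0.65288318,  0.2313073 ]), 'tool_rot': array([-3.54031632e-06,  9.91768494e-01,  1.28043953e-01,  1.07993538e-05]), 'contact_force': array([0.19011487, 0.43084255, 0.64229034]), 'torque': array([ 0.00848012, -0.00630559,  0.01031489]), 'gripper_width': 0.9980674689562692} 0.0187
```

Run:
```python
import cv2
for n in('scene','top'):
    im=cv2.imread(f'pics/{n}0.png');cv2.imwrite(f'pics/{n}0b.png',cv2.resize(im,(800,600),interpolation=cv2.INTER_CUBIC))
```

```text
(no output)
```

View pics/scene0b.png

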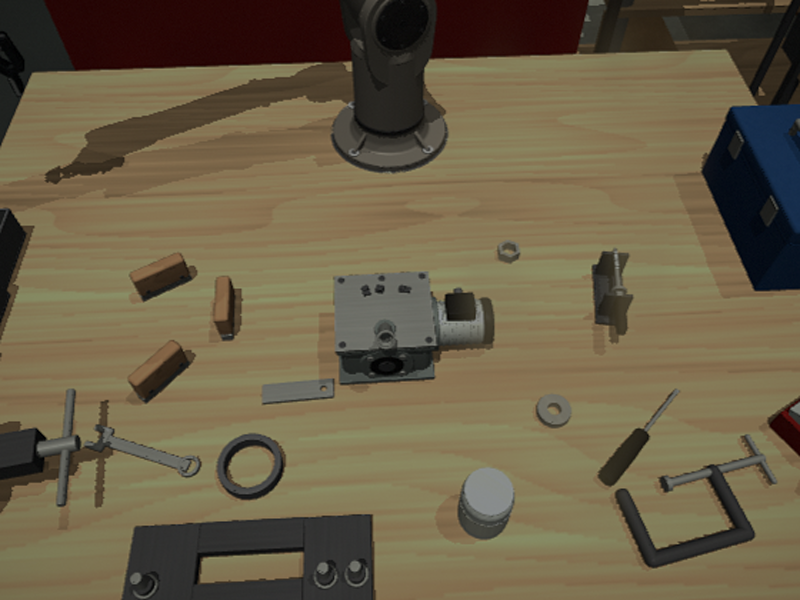

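View pics/top0b.png

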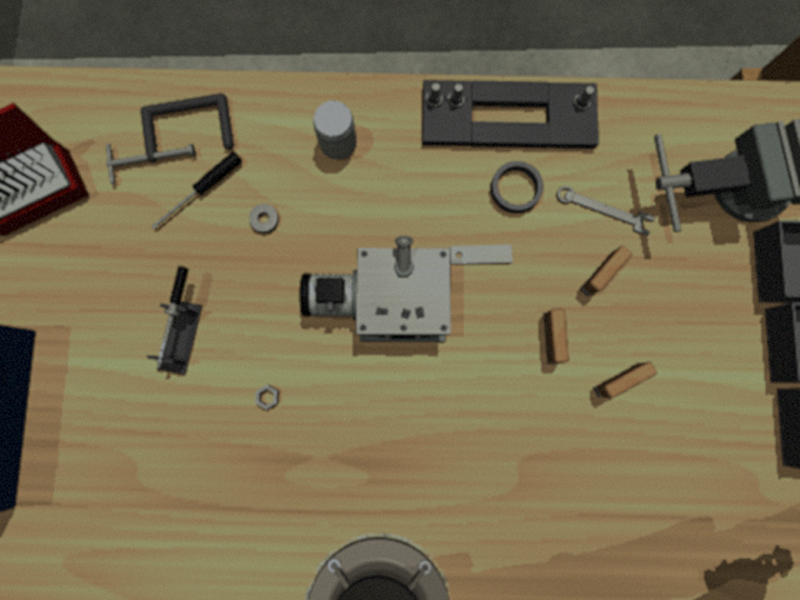

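Run:
```python
import cv2
def crop(n,x0,y0,x1,y1,s,fn):
    im=cv2.imread(f'pics/{n}0.png')[y0:y1,x0:x1];cv2.imwrite('pics/'+fn,cv2.resize(im,None,fx=s,fy=s,interpolation=cv2.INTER_CUBIC))
crop('top',220,150,420,270,4,'t_red.png')
crop('scene',140,180,340,290,4,'s_red.png')
crop('top',90,170,160,280,5,'t_rod.png')
crop('scene',390,160,470,250,6,'s_rod.png')
```

```text
(no output)
```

View pics/t_red.png

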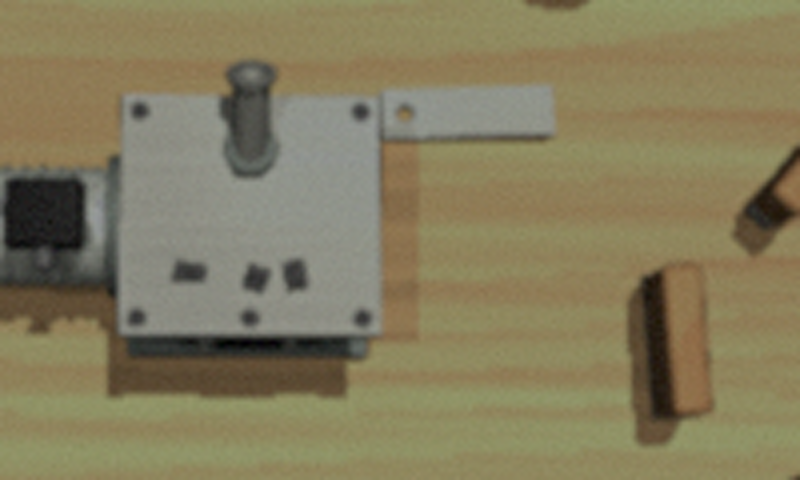

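View pics/s_red.png

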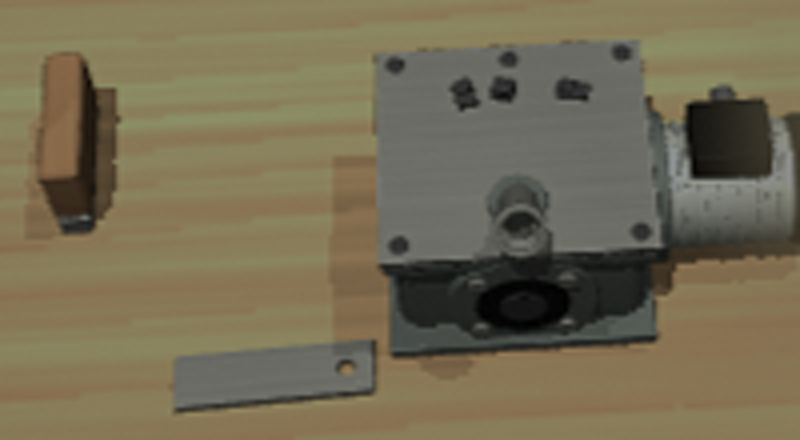

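View pics/t_rod.png

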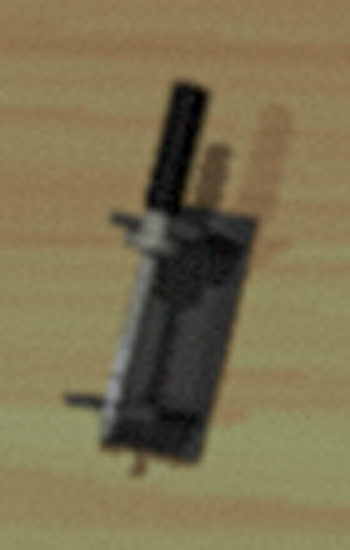

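View pics/s_rod.png

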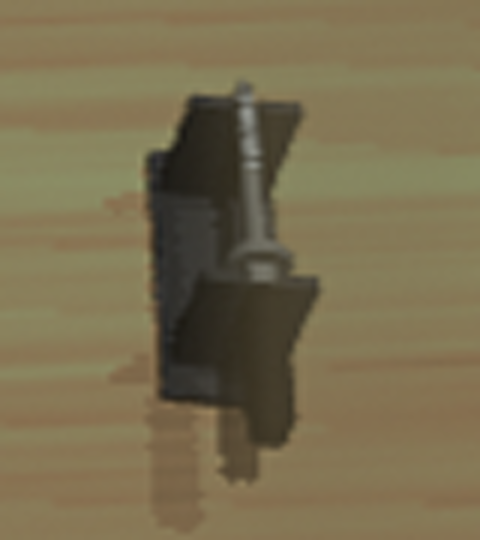

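Run:
```python
from h import *
t=cam('top');s=cam('scene')
print('cover')
for c,off,P in((t,(220,150),[(122,95),(380,95),(120,333),(382,333)]),(s,(140,180),[(378,265),(668,247),(374,53),(639,41)])):
    Q=[atz(c,off[0]+u/4,off[1]+v/4,.095)for u,v in P]; print(np.round(Q,4)[:,:2].tolist(),np.mean(Q,0).round(4))
print('chips')
for c,off,P in((t,(220,150),[(190,272),(257,278),(295,275)]),(s,(140,180),[(573,90),(504,89),(465,94)])):
    print(np.round([atz(c,off[0]+u/4,off[1]+v/4,.099)for u,v in P],4)[:,:2].tolist())
print('scraper top')
for c,off,P in((t,(220,150),[(668,262),(703,262),(711,412),(677,414)]),(s,(140,180),[(48,53),(84,55),(80,185),(40,178)])):
    Q=[atz(c,off[0]+u/4,off[1]+v/4,.06)for u,v in P]; print(np.round(Q,4)[:,:2].tolist(),np.mean(Q,0).round(4))
print('rod')
for u,v,z in((192,85,.07),(165,208,.07),(140,468,.06),(150,232,.07)): print(atz(t,90+u/5,170+v/5,z).round(4))
for u,v,z in((243,85,.06),(262,250,.07),(272,440,.05),(270,285,.07)): print(atz(s,390+u/6,160+v/6,z).round(4))
for n,c in(('neck_mouth',0),('rod_grip',0),('rod_collar',0),('rod_tip',0)):
    rs=[]
    for k,cc in(('top',t),('scene',s)):
        L=bot.place_of(n,k); print(k,n,[(round(r['conf'],2),round(r['location'][0]*560,1),round(r['location'][1]*420,1)) for r in L[:3]])
print(bot.get_obs()['t'])
```

```text
cover
[[0.5849, 0.0442], [0.5877, -0.1052], [0.4467, 0.0414], [0.4495, -0.1069]] [ 0.5172 -0.0316  0.095 ]
[[0.5904, -0.103], [0.5878, 0.0491], [0.4501, -0.1057], [0.4498, 0.0445]] [ 0.5195 -0.0288  0.095 ]
chips
[[0.4817, 0.0025], [0.479, -0.0355], [0.4811, -0.057]]
[[0.4853, 0.005], [0.4825, -0.0332], [0.4848, -0.0549]]
scraper top
[[0.4982, -0.2799], [0.4986, -0.3006], [0.4101, -0.3029], [0.4086, -0.283]] [ 0.4539 -0.2916  0.06  ]
[[0.4121, -0.3002], [0.4148, -0.2789], [0.5072, -0.2726], [0.5012, -0.2955]] [ 0.4588 -0.2868  0.06  ]
rod
[0.5534 0.334  0.07  ]
[0.4944 0.3423 0.07  ]
[0.3734 0.3486 0.06  ]
[0.4829 0.3485 0.07  ]
[0.3908 0.3676 0.06  ]
[0.4806 0.3509 0.07  ]
[0.5537 0.3419 0.05  ]
[0.4972 0.3499 0.07  ]
top neck_mouth [(0.83, 281.9, 166.9)]
scene neck_mouth []
top rod_grip [(0.98, 126.3, 199.8)]
scene rod_grip [(0.83, 433.4, 221.7)]
top rod_collar [(0.64, 121.0, 223.3)]
scene rod_collar [(0.6, 433.9, 204.3)]
top rod_tip [(0.98, 109.8, 256.8)]
scene rod_tip [(0.62, 426.5, 172.5), (0.62, 425.2, 218.0)]
1.75
```

Request:
{"method": "step_arm", "body": {"increments": [[0.285,0.364,-0.05,0,0,-12.5,-1],[0.285,0.364,-0.05,0,0,-12.5,-1],[0.285,0.364,-0.05,0,0,-12.5,-1],[0.285,0.364,-0.05,0,0,-12.5,-1],[0.285,0.364,-0.05,0,0,-12.5,-1],[0.285,0.364,-0.05,0,0,-12.5,-1],[0.285,0.364,-0.05,0,0,-12.5,-1],[0.285,0.364,-0.05,0,0,-12.5,-1],[0.285,0.364,-0.05,0,0,-12.5,-1],[0.285,0.364,-0.05,0,0,-12.5,-1]], "force": 60}}

```text
t: 2.58
eef_pos: [0.4278, -0.3251, 0.1867]
tool_rot: [0.0, 1.0, 0.019, 0.0]
contact_force: [0.7, -0.9, -0.4]
gripper_width: 0.998
```

Request:
{"method": "step_arm", "body": {"increments": [[0,0,0,0,0,0,-1],[0,0,0,0,0,0,-1]]}}

```text
t: 2.75
eef_pos: [0.4288, -0.324, 0.1865]
tool_rot: [-0.0, 1.0, 0.022, 0.0]
contact_force: [-0.7, -0.4, -0.6]
gripper_width: 0.996
```

Request:
{"method": "step_arm", "body": {"increments": [[0.027,0.035,-0.01,0,0,0,-1],[0.027,0.035,-0.01,0,0,0,-1],[0.027,0.035,-0.01,0,0,0,-1]]}}

```text
t: 3.0
eef_pos: [0.4545, -0.2906, 0.1762]
tool_rot: [-0.0, 1.0, 0.021, -0.0]
contact_force: [-0.2, -1.4, -0.8]
gripper_width: 0.999
```

Run:
```python
from h import *
c=save('wrist','w1.png')
cv2.imwrite('pics/w1b.png',cv2.resize(cv2.imread('pics/w1.png'),(800,600)))
for t in ('scraper_mid','chip1_mid','chip2_mid','chip3_mid','cover_center','neck_mouth'):
    for r in bot.place_of(t,'wrist')[:4]:
        u,v=r['location'][0]*560,r['location'][1]*420
        print(t,round(r['conf'],2),round(u),round(v),np.round(atz(c,u,v,{'s':.03,'n':.127}.get(t[0],.097)),4))
print(bot.get_obs()['eef_pos'],bot.get_obs()['tool_rot'])
```

```text
scraper_mid 0.89 378 80 [ 0.5708 -0.3781  0.03  ]
scraper_mid 0.84 377 267 [ 0.3835 -0.4032  0.03  ]
scraper_mid 0.73 278 197 [ 0.4572 -0.292   0.03  ]
[ 0.45313037 -0.29292663  0.17670541] [2.76273357e-04 9.99833022e-01 1.82715976e-02 1.78189674e-05]
```

View pics/w1b.png

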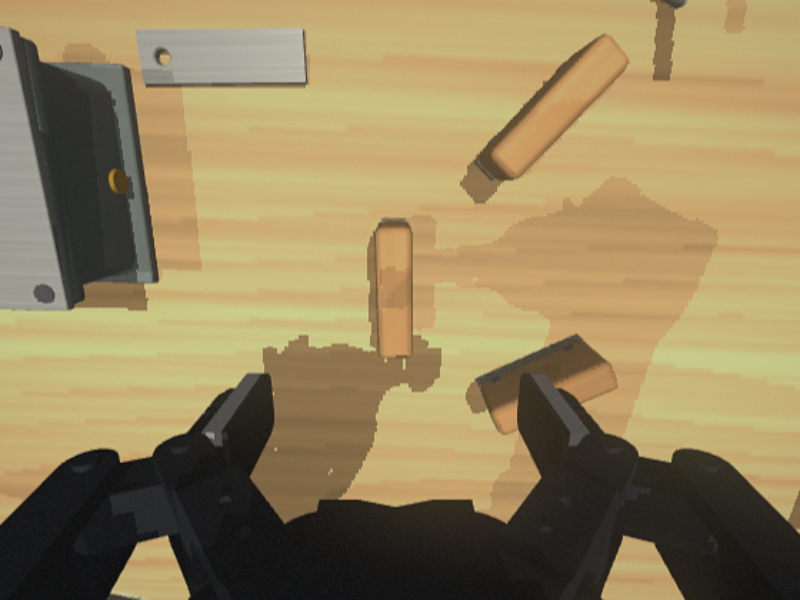

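Run:
```python
from h import *
c=cam('wrist')
Q=[atz(c,u*.7,v*.7,.06) for u,v in((377,222),(411,222),(412,355),(379,355))];print(np.round(Q,4),np.mean(Q,0))
```

```text
[[ 0.5002 -0.2803  0.06  ]
 [ 0.5009 -0.3011  0.06  ]
 [ 0.4129 -0.306   0.06  ]
 [ 0.4121 -0.2838  0.06  ]] [ 0.45651881 -0.29279894  0.06      ]
```

Request:
{"method": "step_arm", "body": {"increments": [[0.002,0,-0.04,0,0,0,-1],[0.002,0,-0.08,0,0,0,-1],[0.002,0,-0.115,0,0,0,-1],[0.002,0,-0.135,0,0,0,-1],[0.002,0,-0.15,0,0,0,-1],[0.002,0,-0.15,0,0,0,-1],[0.002,0,-0.15,0,0,0,1],[0.002,0,-0.15,0,0,0,1],[0.002,0,-0.15,0,0,0,1],[0.002,0,-0.15,0,0,0,1]]}}

```text
t: 4.23
eef_pos: [0.4567, -0.2923, 0.0278]
tool_rot: [0.001, 1.0, 0.019, 0.001]
contact_force: [0.3, 0.5, 0.0]
gripper_width: 0.454
```

Request:
{"method": "step_arm", "body": {"increments": [[0,0,0,0,0,0,1],[0,0,0,0,0,0,1],[0,0,0,0,0,0,1],[0,0,0,0,0,0,1]]}}

```text
t: 4.57
eef_pos: [0.4566, -0.2921, 0.0276]
tool_rot: [0.0, 1.0, 0.019, 0.001]
contact_force: [-0.5, 0.6, 7.0]
gripper_width: 0.275
```

Run:
```python
from h import *
for i in range(3):
    c=save('wrist','w2.png');o=bot.get_obs();print(o['t'],o['eef_pos'],o['contact_force'],o['gripper_width'])
```

```text
4.6167 [ 0.45655895 -0.29215537  0.02759382] [-0.80483295  0.44595506  6.92032598] 0.27229084250042745
4.6667 [ 0.45656362 -0.29213806  0.02758039] [-0.10707301  0.46763077  6.13621474] 0.2743844564770106
4.7167 [ 0.45654468 -0.29220331  0.02760085] [-1.48091749  0.79395142  6.24087708] 0.2710246481569901
```

View pics/w2.png

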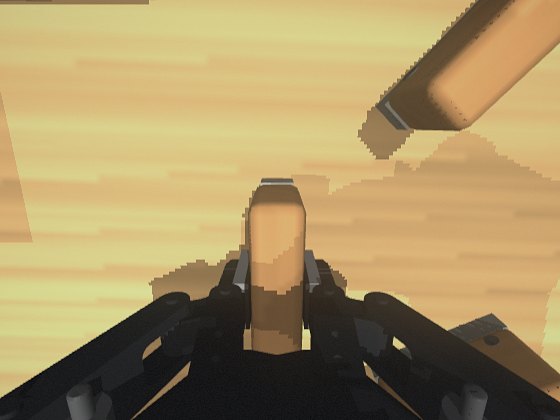

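Request:
{"method": "step_arm", "body": {"increments": [[0,0,0.04,0,0,0,1],[0,0,0.08,0,0,0,1],[0.005,0.02,0.12,0,0,0,1],[0.01,0.06,0.135,0,0,0,1],[0.015,0.1,0.135,0,0,0,1],[0.02,0.14,0.135,0,0,0,1],[0.0255,0.18,0.135,0,0,0,1],[0.0255,0.22,0.135,0,0,0,1],[0.0255,0.26,0.135,0,0,0,1],[0.0255,0.29,0.135,0,0,0,1]]}}

```text
t: 5.55
eef_pos: [0.4808, 0.0019, 0.1618]
tool_rot: [-0.0, 1.0, 0.021, 0.0]
contact_force: [-0.4, 0.4, -0.9]
gripper_width: 0.276
```

Request:
{"method": "step_arm", "body": {"increments": [[0,0.025,0,0,0,0,1],[0,0.037,0,0,0,0,1],[0,0.037,0,0,0,0,1],[0,0.037,-0.01,0,0,0,1]]}}

```text
t: 5.88
eef_pos: [0.4825, 0.0357, 0.1527]
tool_rot: [0.0, 1.0, 0.02, 0.002]
contact_force: [0.1, 0.0, -1.1]
gripper_width: 0.271
```

Run:
```python
from h import *
c=save('scene','s3.png');t=save('top','t3.png')
a=cv2.imread('pics/s3.png')[150:290,200:380];b=cv2.imread('pics/t3.png')[140:280,200:380]
cv2.imwrite('pics/st3.png',np.hstack([cv2.resize(a,None,fx=2.2,fy=2.2),cv2.resize(b,None,fx=2.2,fy=2.2)]))
o=bot.get_obs();print(o['t'],o['eef_pos'],o['contact_force'],o['gripper_width'],o['tool_rot'])
```

```text
5.9833 [0.48019245 0.03357686 0.15000963] [-0.35282802 -0.37514075 -1.28760715] 0.2724913965335689 [ 5.37638080e-04  9.99829143e-01  1.84322579e-02 -1.28383234e-03]
```

View pics/st3.png

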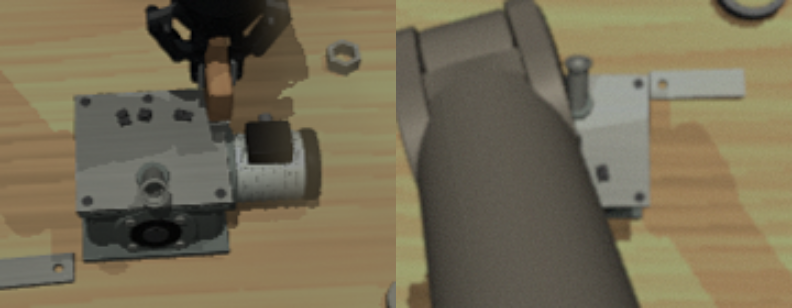

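Request:
{"method": "step_arm", "body": {"increments": [[0,0,-0.015,0,0,0,1],[0,0,-0.025,0,0,0,1],[0,0,-0.028,0,0,0,1],[0,0,-0.028,0,0,0,1]]}}

```text
t: 6.32
eef_pos: [0.4807, 0.0339, 0.123]
tool_rot: [0.0, 1.0, 0.018, -0.001]
contact_force: [-0.1, -0.1, -0.7]
gripper_width: 0.273
```

Run:
```python
from h import *
c=save('scene','s4.png')
a=cv2.imread('pics/s4.png')[170:250,220:340]
cv2.imwrite('pics/s4b.png',cv2.resize(a,None,fx=6,fy=6,interpolation=cv2.INTER_CUBIC))
o=bot.get_obs();print(o['t'],o['eef_pos'],o['contact_force'],o['gripper_width'],o['tool_rot'])
```

```text
6.3667 [0.48099443 0.03423704 0.12312688] [ 0.0152715  -0.21793247 -0.85036437] 0.2758946603152458 [ 2.35676682e-04  9.99828308e-01  1.85194635e-02 -5.72436604e-04]
```

View pics/s4b.png

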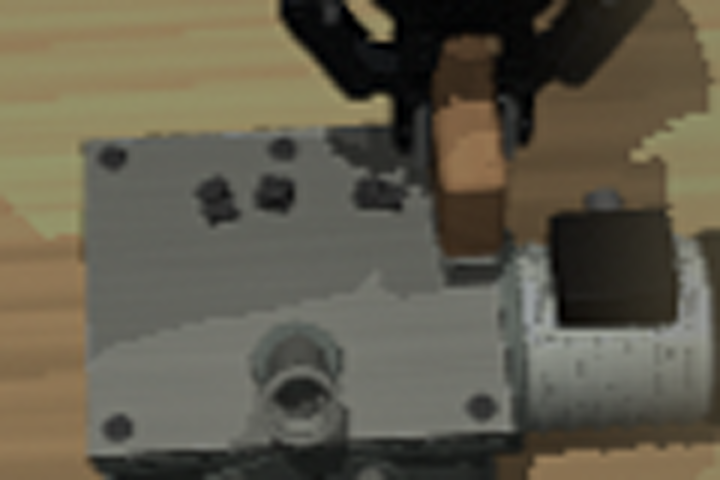

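Request:
{"method": "step_arm", "body": {"increments": [[0,-0.015,0,0,0,0,1],[0,-0.03,0,0,0,0,1],[0,-0.045,0,0,0,0,1],[0,-0.06,0,0,0,0,1],[0,-0.075,0,0,0,0,1],[0,-0.09,0,0,0,0,1],[0,-0.105,0,0,0,0,1],[0,-0.12,0,0,0,0,1],[0,-0.135,0,0,0,0,1],[0,-0.15,0,0,0,0,1]]}}

```text
t: 7.2
eef_pos: [0.481, -0.1161, 0.1234]
tool_rot: [0.0, 1.0, 0.019, -0.0]
contact_force: [1.0, 0.2, -1.6]
gripper_width: 0.271
```

Request:
{"method": "step_arm", "body": {"increments": [[0,-0.015,0,0,0,0,1],[0,-0.02,0,0,0,0,1],[0,-0.02,0,0,0,0,1]]}}

```text
t: 7.45
eef_pos: [0.4809, -0.1365, 0.1233]
tool_rot: [0.0, 1.0, 0.018, -0.0]
contact_force: [-0.4, 0.2, -1.8]
gripper_width: 0.271
```

Run:
```python
from h import *
c=save('scene','s5.png');t=save('top','t5.png')
a=cv2.imread('pics/s5.png')[150:290,180:360];b=cv2.imread('pics/t5.png')[140:280,220:400]
cv2.imwrite('pics/st5.png',np.hstack([cv2.resize(a,None,fx=2.2,fy=2.2),cv2.resize(b,None,fx=2.2,fy=2.2)]))
o=bot.get_obs();print(o['t'],o['eef_pos'],o['contact_force'],o['gripper_width'],o['tool_rot'])
```

```text
7.55 [ 0.48121972 -0.13422179  0.12338109] [ 0.42674277 -0.59663632 -2.19053815] 0.27546246179300327 [-2.17266116e-04  9.99814907e-01  1.92377264e-02 -1.23382234e-04]
```

View pics/st5.png

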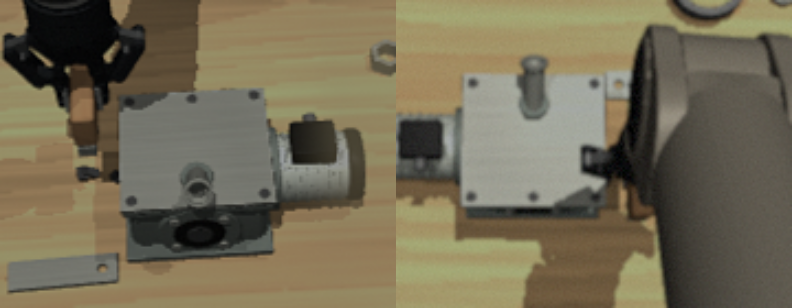

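Request:
{"method": "step_arm", "body": {"increments": [[-0.005,-0.04,0.005,0,0,0,1],[-0.01,-0.08,0.005,0,0,0,1],[-0.02,-0.12,0,0,0,0,1],[-0.025,-0.156,-0.03,0,0,0,1],[-0.025,-0.156,-0.065,0,0,0,1],[-0.025,-0.156,-0.085,0,0,0,1],[-0.025,-0.156,-0.092,0,0,0,1],[-0.025,-0.156,-0.0945,0,0,0,1],[-0.025,-0.156,-0.0945,0,0,0,1]]}}

```text
t: 8.3
eef_pos: [0.4572, -0.2896, 0.0293]
tool_rot: [-0.0, 1.0, 0.02, 0.0]
contact_force: [0.6, -0.5, -1.9]
gripper_width: 0.27
```

Run:
```python
from h import *
c=save('scene','s6.png');w=save('wrist','w6.png')
a=cv2.imread('pics/s6.png')[150:290,120:300]
cv2.imwrite('pics/s6b.png',cv2.resize(a,None,fx=4,fy=4))
for n in(1,2,3):
  for r in bot.recognise(f'chip{n}_mid','scene'): print(n,r)
o=bot.get_obs();print(o['t'],o['eef_pos'],o['contact_force'],o['gripper_width'],o['tool_rot'])
```

```text
1 {'location': [0.2771, 0.5307], 'conf': 0.62}
1 {'location': [0.4996, 0.5386], 'conf': 0.42}
3 {'location': [0.2793, 0.5333], 'conf': 0.26}
8.55 [ 0.45747888 -0.29065572  0.03029748] [ 0.41323102  0.2209006  -0.1637003 ] 0.27128720704291176 [5.20751177e-04 9.99804682e-01 1.97252490e-02 1.11419606e-03]
```

View pics/s6b.png

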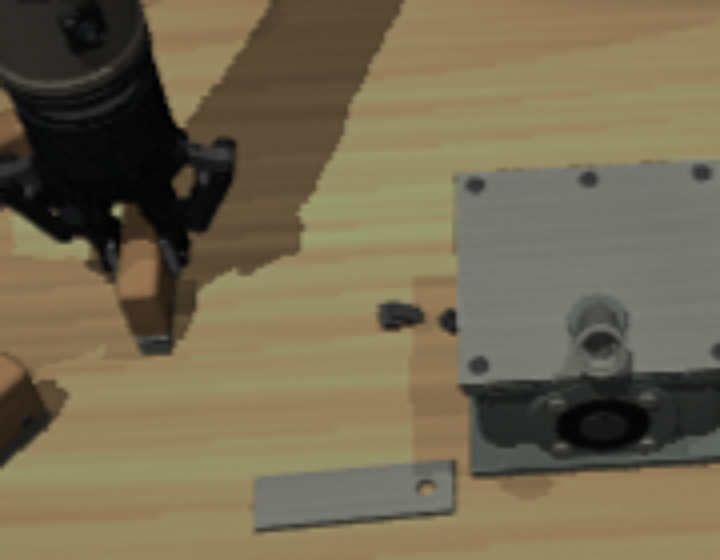

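View pics/w6.png

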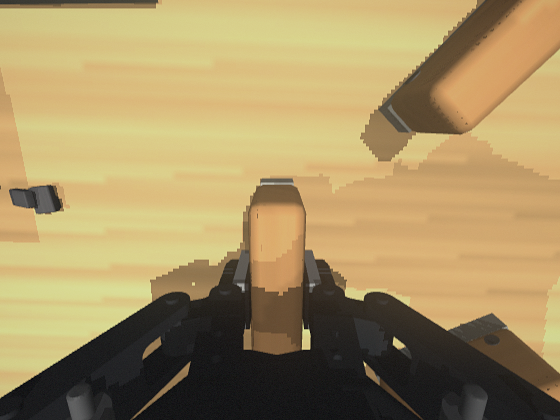

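Request:
{"method": "step_arm", "body": {"increments": [[0,0,-0.0025,0,0,0,1],[0,0,-0.0025,0,0,0,1],[0,0,-0.0025,0,0,0,0.2],[0,0,-0.0025,0,0,0,-0.2],[0,0,-0.0025,0,0,0,-1],[0,0,-0.0025,0,0,0,-1],[0,0,0,0,0,0,-1],[0,0,0.03,0,0,0,-1],[0,0,0.07,0,0,0,-1],[0,0,0.11,0,0,0,-1]]}}

```text
t: 9.38
eef_pos: [0.4553, -0.2901, 0.1396]
tool_rot: [-0.001, 1.0, 0.019, -0.001]
contact_force: [0.3, -1.4, -0.2]
gripper_width: 1.0
```

Run:
```python
from h import *
w=save('wrist','w7.png')
o=bot.get_obs();print(o['t'],o['eef_pos'],o['contact_force'],o['gripper_width'],o['tool_rot'])
```

```text
9.4333 [ 0.4598627  -0.29259366  0.14801262] [ 1.52910628 -1.27007079  6.54424807] 1.0016949611562211 [0.00244952 0.99980428 0.01912674 0.00442437]
```

View pics/w7.png

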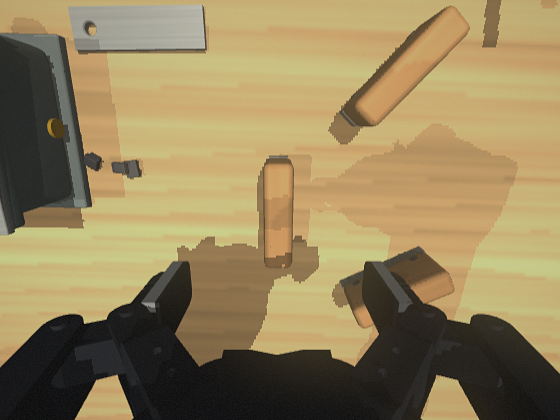

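Request:
{"method": "step_arm", "body": {"increments": [[0,0,0.04,0,0,0,-1],[0.005,0.02,0.08,0,0,0,-1],[0.01,0.06,0.09,0,0,0,-1],[0.013,0.1,0.09,0,0,-2,-1],[0.016,0.14,0.09,0,0,-4,-1],[0.019,0.18,0.09,0,0,-6,-1],[0.022,0.22,0.09,0,0,-8,-1],[0.025,0.26,0.09,0,0,-10,-1],[0.028,0.3,0.09,0,0,-11.5,-1],[0.03,0.34,0.09,0,0,-11.5,-1]]}}

```text
t: 10.27
eef_pos: [0.4861, 0.0511, 0.2293]
tool_rot: [0.0, 0.997, -0.082, 0.0]
contact_force: [0.3, -0.4, -0.7]
gripper_width: 1.0
```

Request:
{"method": "step_arm", "body": {"increments": [[0.003,0.04,0,0,0,0,-1],[0.006,0.08,0,0,0,0,-1],[0.009,0.12,0,0,0,0,-1],[0.012,0.16,0,0,0,0,-1],[0.015,0.2,0,0,0,0,-1],[0.018,0.24,0,0,0,0,-1],[0.02,0.28,0,0,0,0,-1],[0.02,0.294,0,0,0,0,-1],[0.02,0.294,0,0,0,0,-1]]}}

```text
t: 11.02
eef_pos: [0.5044, 0.3486, 0.2289]
tool_rot: [-0.001, 0.997, -0.078, -0.001]
contact_force: [-0.1, -0.1, -0.8]
gripper_width: 1.001
```

Run:
```python
from h import *
c=save('wrist','w8.png')
cv2.imwrite('pics/w8b.png',cv2.resize(cv2.imread('pics/w8.png'),(800,600),interpolation=cv2.INTER_CUBIC))
o=bot.get_obs();print(o['t'],o['eef_pos'],o['contact_force'],o['gripper_width'],o['tool_rot'])
for t in ('rod_grip','rod_collar','rod_tip'):
    for r in bot.place_of(t,'wrist')[:2]:
        u,v=r['location'][0]*560,r['location'][1]*420
        print(t,round(r['conf'],2),round(u),round(v),np.round(atz(c,u,v,.06),4))
```

```text
11.0667 [0.5053177  0.34531013 0.22867894] [-0.10901366  0.15797743 -0.37483494] 0.9984042678896171 [-2.35379686e-04  9.96864885e-01 -7.91209118e-02 -4.76861028e-04]
rod_grip 0.76 277 178 [0.5224 0.3457 0.06  ]
rod_collar 0.66 277 222 [0.4727 0.3534 0.06  ]
rod_tip 0.85 276 292 [0.3848 0.3682 0.06  ]
```

View pics/w8b.png

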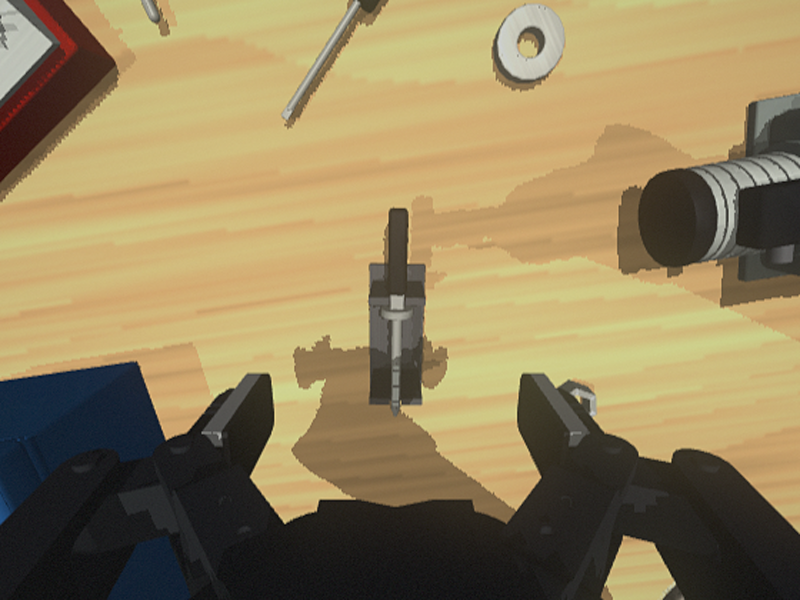

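Request:
{"method": "step_arm", "body": {"increments": [[0.01,-0.002,-0.035,0,0,0,-1],[0.018,-0.003,-0.07,0,0,0,-1],[0.018,-0.003,-0.11,0,0,0,-1],[0.018,-0.003,-0.145,0,0,0,-1],[0.018,-0.003,-0.17,0,0,0,-1],[0.018,-0.003,-0.182,0,0,0,-1],[0.018,-0.003,-0.187,0,0,0,-1],[0.018,-0.003,-0.187,0,0,0,-1]]}}

```text
t: 11.88
eef_pos: [0.5246, 0.3392, 0.0419]
tool_rot: [0.0, 0.997, -0.082, -0.0]
contact_force: [0.9, 0.4, 0.1]
gripper_width: 1.002
```

Run:
```python
from h import *
c=save('wrist','w9.png')
s=save('scene','s9.png');a=cv2.imread('pics/s9.png')[160:260,380:490]
cv2.imwrite('pics/w9b.png',np.hstack([cv2.imread('pics/w9.png')[120:320,180:380],cv2.resize(a,(220,200))]))
o=bot.get_obs();print(o['t'],o['eef_pos'],o['contact_force'],o['gripper_width'],o['tool_rot'])
```

```text
11.9833 [0.52554959 0.34068233 0.04380975] [-0.52496399 -0.22180934  0.17310779] 1.0001279839831272 [-8.15600262e-04  9.96688292e-01 -8.13053176e-02  1.10818512e-03]
```

View pics/w9b.png

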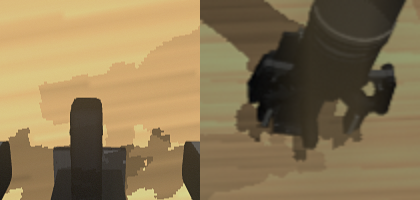

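View pics/w9.png

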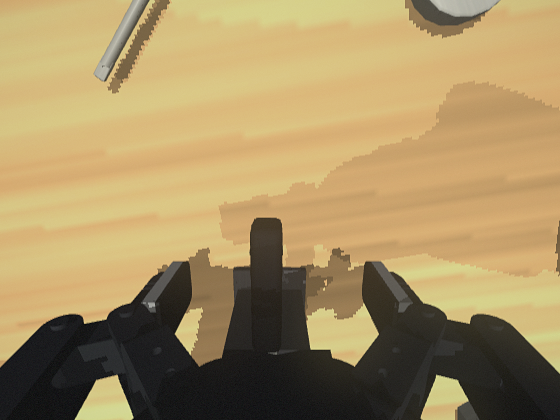

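Request:
{"method": "step_arm", "body": {"increments": [[-0.001,0.005,-0.001,0,0,0,-1],[-0.001,0.005,-0.001,0,0,0,-1],[-0.001,0.005,-0.001,0,0,0,0.2],[-0.001,0.005,-0.001,0,0,0,0.5],[-0.001,0.005,-0.001,0,0,0,1],[-0.001,0.005,-0.001,0,0,0,1],[-0.001,0.005,-0.001,0,0,0,1],[-0.001,0.005,-0.001,0,0,0,1],[-0.001,0.005,-0.001,0,0,0,1]], "force": 80}}

```text
t: 12.73
eef_pos: [0.5233, 0.3452, 0.0411]
tool_rot: [0.0, 0.997, -0.081, -0.0]
contact_force: [-0.8, -0.2, 2.0]
gripper_width: 0.151
```

Request:
{"method": "step_arm", "body": {"increments": [[0,0,0,0,0,0,1],[0,0,0,0,0,0,1]]}}

```text
t: 12.9
eef_pos: [0.5233, 0.3452, 0.0411]
tool_rot: [0.0, 0.997, -0.081, -0.0]
contact_force: [-0.1, -0.8, 2.6]
gripper_width: 0.151
```

Run:
```python
from h import *
c=save('wrist','w10.png')
o=bot.get_obs();print(o['t'],o['eef_pos'],o['contact_force'],o['gripper_width'],o['tool_rot'])
```

```text
12.95 [0.52333823 0.3451574  0.04109134] [ 0.14418606 -0.05458048  3.16279325] 0.15123002063594984 [ 1.23109720e-04  9.96714388e-01 -8.09963797e-02  1.30582451e-05]
```

View pics/w10.png

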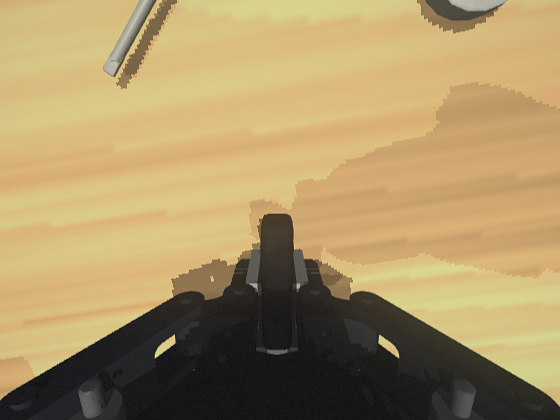

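Request:
{"method": "step_arm", "body": {"increments": [[0,0,0.01,0,0,0,1],[0,0,0.04,0,0,0,1],[0,0,0.08,0,0,0,1],[0,0,0.12,0,0,0,1],[0,-0.01,0.16,0,0,0,1],[0,-0.03,0.195,0,0,2,1],[0,-0.06,0.22,0,0,4,1],[0,-0.1,0.23,0,0,6,1],[0,-0.14,0.23,0,0,8,1],[0,-0.18,0.23,0,0,10.4,1]]}}

```text
t: 13.78
eef_pos: [0.5234, 0.1641, 0.2727]
tool_rot: [-0.0, 1.0, 0.011, 0.001]
contact_force: [-0.2, -1.2, -1.6]
gripper_width: 0.155
```

Request:
{"method": "step_arm", "body": {"increments": [[0,-0.04,0,0,0,0,1],[0,-0.08,0,0,0,0,1],[0,-0.12,0,0,0,0,1],[0,-0.15,0,0,0,0,1],[0,-0.165,0,0,0,0,1],[0,-0.165,0,0,0,0,1],[0,-0.165,0,0,0,0,1]]}}

```text
t: 14.37
eef_pos: [0.5232, -0.0003, 0.2714]
tool_rot: [-0.0, 1.0, 0.009, 0.0]
contact_force: [0.9, -0.3, -1.4]
gripper_width: 0.147
```

Run:
```python
from h import *
c=save('wrist','w11.png');s=save('scene','s11.png');t=save('top','t11.png')
cv2.imwrite('pics/w11b.png',cv2.resize(cv2.imread('pics/w11.png'),(800,600),interpolation=cv2.INTER_CUBIC))
a=cv2.imread('pics/s11.png')[100:270,180:380];b=cv2.imread('pics/t11.png')[120:290,180:380]
cv2.imwrite('pics/st11.png',cv2.resize(np.hstack([a,b]),None,fx=2,fy=2,interpolation=cv2.INTER_CUBIC))
for k,cc in(('wrist',c),('scene',s),('top',t)):
  for n,z in(('neck_mouth',.127),('cover_center',.095),('rod_grip',.29),('rod_collar',.29),('rod_tip',.29)):
    for r in bot.place_of(n,k)[:2]:
        u,v=r['location'][0]*560,r['location'][1]*420
        print(k,n,round(r['conf'],2),round(u,1),round(v,1),np.round(atz(cc,u,v,z),4))
o=bot.get_obs();print(o['t'],o['eef_pos'],o['contact_force'],o['gripper_width'],o['tool_rot'])
```

```text
wrist neck_mouth 0.73 306.8 129.0 [ 0.5931 -0.0277  0.127 ]
wrist cover_center 0.79 302.6 198.2 [ 0.5181 -0.0297  0.095 ]
wrist rod_grip 0.89 274.2 280.1 [0.5255 0.0007 0.29  ]
wrist rod_tip 0.75 298.6 185.1 [ 0.5713 -0.009   0.29  ]
scene neck_mouth 0.72 272.8 241.9 [ 0.6042 -0.0231  0.127 ]
scene cover_center 0.64 267.5 215.6 [ 0.516  -0.0312  0.095 ]
scene rod_grip 0.8 283.0 156.8 [0.5217 0.0022 0.29  ]
scene rod_grip 0.68 233.4 229.5 [ 0.6782 -0.089   0.29  ]
scene rod_collar 0.54 278.8 138.7 [ 0.475  -0.0032  0.29  ]
top cover_center 0.37 129.4 222.6 [0.4658 0.316  0.095 ]
15.2667 [5.23318662e-01 2.55656708e-04 2.71004497e-01] [ 0.21775134 -0.42485279 -0.11964423] 0.15099941553671123 [-6.67799836e-06  9.99953550e-01  9.63835019e-03 -1.41103064e-05]
```

View pics/w11b.png

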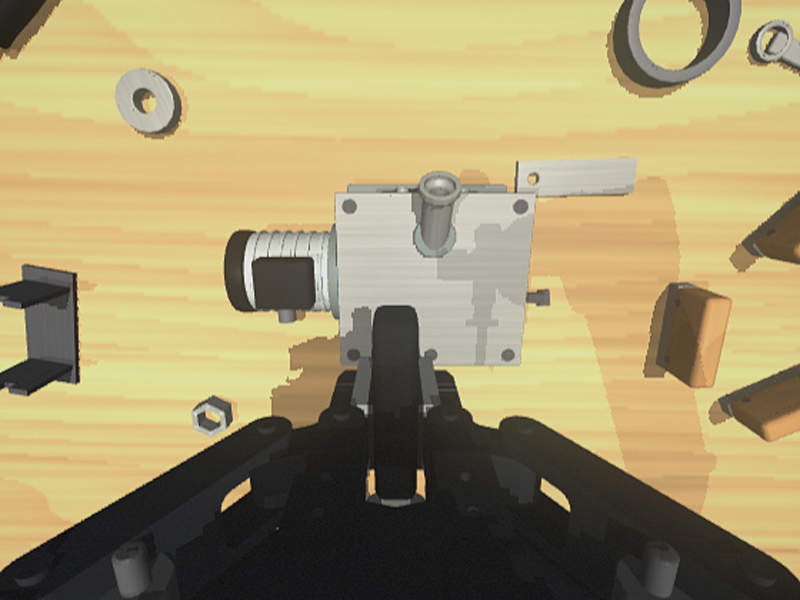

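View pics/st11.png

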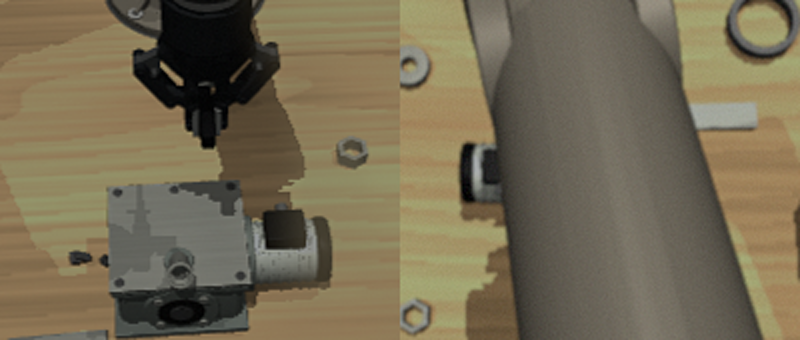

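Run:
```python
from h import *
a=cv2.imread('pics/w11.png')[110:190,270:350];cv2.imwrite('pics/w11n.png',cv2.resize(a,None,fx=8,fy=8,interpolation=cv2.INTER_CUBIC))
c=cam('wrist')
Q=np.array([atz(c,u*.7,v*.7,.095) for u,v in((334,194),(536,193),(520,365),(340,362))]);print(Q.round(4),Q.mean(0))
```

```text
[[ 0.5845  0.0465  0.095 ]
 [ 0.5882 -0.1026  0.095 ]
 [ 0.4497 -0.1054  0.095 ]
 [ 0.4494  0.0444  0.095 ]] [ 0.51797513 -0.02926167  0.095     ]
```

View pics/w11n.png

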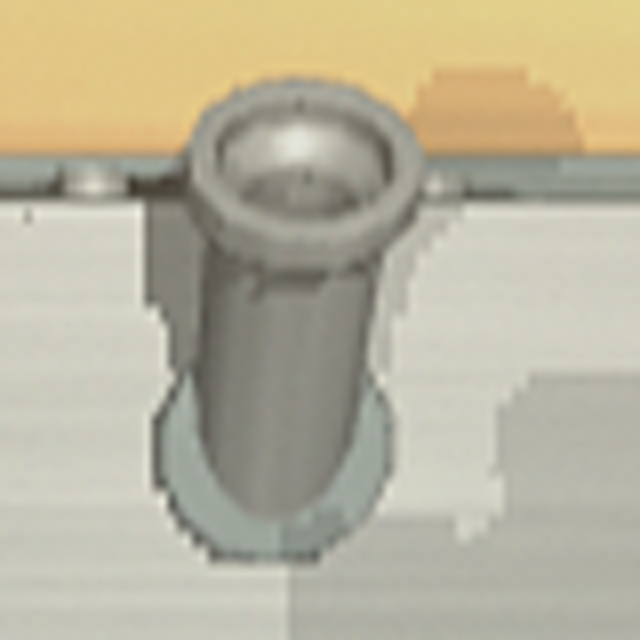

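Request:
{"method": "step_arm", "body": {"increments": [[0.02,-0.004,0.03,0,0,0,1],[0.055,-0.01,0.05,0.12,-6,0,1],[0.09,-0.016,0.05,0.25,-13,0,1],[0.125,-0.02,0.05,0.38,-20,0,1],[0.16,-0.024,0.05,0.5,-26,0,1],[0.19,-0.026,0.05,0.63,-33,0,1],[0.208,-0.026,0.05,0.77,-40,0,1],[0.208,-0.026,0.05,0.77,-40,0,1],[0.208,-0.026,0.05,0.77,-40,0,1]]}}

```text
t: 16.07
eef_pos: [0.7293, -0.026, 0.3188]
tool_rot: [-0.003, 0.941, 0.009, 0.339]
contact_force: [-1.0, -0.9, -0.8]
gripper_width: 0.147
```

Run:
```python
from h import *
c=save('wrist','w12.png');s=save('scene','s12.png');t=save('top','t12.png')
a=cv2.imread('pics/s12.png')[100:300,180:380];b=cv2.imread('pics/t12.png')[80:280,180:380]
cv2.imwrite('pics/st12.png',cv2.resize(np.hstack([a,b]),None,fx=2,fy=2,interpolation=cv2.INTER_CUBIC))
o=bot.get_obs();print(o['t'],o['eef_pos'],o['contact_force'],o['gripper_width'],o['tool_rot'])
```

```text
16.2167 [ 0.73154346 -0.02547892  0.32219293] [ 0.13845481 -0.0136705  -1.24673008] 0.1458268551429118 [-0.00312492  0.93983755  0.00913401  0.34148527]
```

View pics/st12.png

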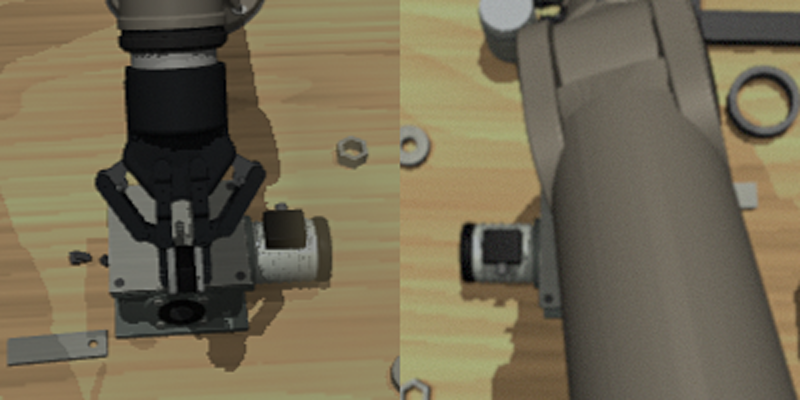

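View pics/w12.png

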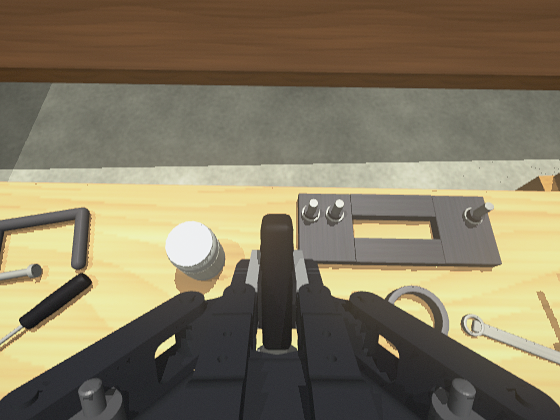

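Request:
{"method": "step_arm", "body": {"increments": [[0,0,-0.03,0,0,0,1],[0,0,-0.06,0,0,0,1],[0,0,-0.085,0,0,0,1],[0,0,-0.102,0,0,0,1],[0,0,-0.102,0,0,0,1],[0,0,-0.102,0,0,0,1]]}}

```text
t: 16.72
eef_pos: [0.7312, -0.0262, 0.2178]
tool_rot: [-0.003, 0.94, 0.009, 0.341]
contact_force: [-0.2, -1.5, -1.6]
gripper_width: 0.146
```

Run:
```python
from h import *
from scipy.spatial.transform import Rotation as R
s=save('scene','s13.png')
a=cv2.imread('pics/s13.png')[180:280,210:330]
cv2.imwrite('pics/s13b.png',cv2.resize(a,None,fx=6,fy=6,interpolation=cv2.INTER_CUBIC))
o=bot.get_obs();print(o['t'],o['eef_pos'],o['contact_force'],o['gripper_width'],o['tool_rot'])
q=o['tool_rot'];M=R.from_quat([q[1],q[2],q[3],q[0]]).as_matrix();print(M.round(4))
G=o['eef_pos']-.0187*M[:,2];ax=M[:,0];m=np.array([.5933,-.0285,.127]);u=np.array([.7659,.0147,.6428])
tip=G-.14*ax;print('tip',tip,'along',(tip-m)@u,'lat',(tip-m)-((tip-m)@u)*u)
for p in(G,tip,m,G-.05*ax):print(proj(s,p))
```

```text
16.7667 [ 0.73172208 -0.02636222  0.21904659] [ 0.38051829  0.13871658 -1.33413749] 0.1462087650586635 [-0.00275511  0.93979445  0.00873112  0.34161757]
[[ 7.664e-01  1.830e-02  6.421e-01]
 [ 1.450e-02 -9.998e-01  1.110e-02]
 [ 6.421e-01  8.000e-04 -7.666e-01]]
tip [ 0.61241376 -0.02860461  0.14348081] along 0.025231554650652844 lat [-0.00021109 -0.00047551  0.00026197]
[272.73357317 266.45088476]
[270.0471046  241.15263065]
[269.88052254 237.49405187]
[271.67776112 256.50838932]
```

View pics/s13b.png

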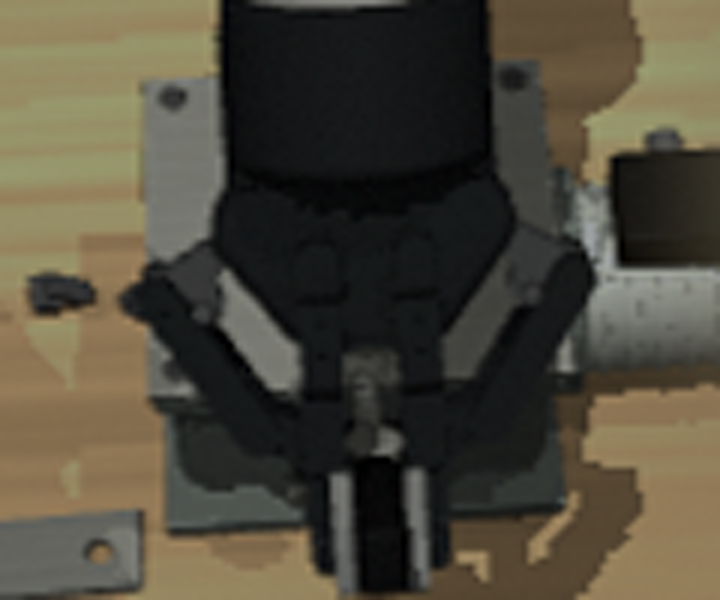

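Request:
{"method": "step_arm", "body": {"increments": [[-0.0115,-0.0002,-0.0096,0,0,0,1],[-0.023,-0.0004,-0.0193,0,0,0,1],[-0.0345,-0.0007,-0.0289,0,0,0,1],[-0.046,-0.0009,-0.0386,0,0,0,1]]}}

```text
t: 17.1
eef_pos: [0.6875, -0.0271, 0.187]
tool_rot: [-0.003, 0.941, 0.016, 0.337]
contact_force: [6.5, 5.2, -4.3]
gripper_width: 0.147
```

Request:
{"method": "step_arm", "body": {"increments": [[-0.0077,-0.0001,-0.0064,0,0,0,1],[-0.0153,-0.0003,-0.0129,0,0,0,1],[-0.023,-0.0004,-0.0193,0,0,0,1]]}}

```text
t: 17.35
eef_pos: [0.6699, -0.0299, 0.1801]
tool_rot: [-0.008, 0.944, 0.009, 0.329]
contact_force: [6.6, 4.2, -1.6]
gripper_width: 0.151
```

Run:
```python
from h import *
from scipy.spatial.transform import Rotation as R
s=save('scene','s14.png');w=save('wrist','w14.png');t=save('top','t14.png')
a=cv2.imread('pics/s14.png')[180:280,210:330]
cv2.imwrite('pics/s14b.png',cv2.resize(a,None,fx=6,fy=6,interpolation=cv2.INTER_CUBIC))
for i in range(2):
  cam('top');o=bot.get_obs();print(o['t'],o['eef_pos'],o['contact_force'],o['torque'],o['gripper_width'],o['tool_rot'],o['q'].round(3))
q=o['tool_rot'];M=R.from_quat([q[1],q[2],q[3],q[0]]).as_matrix();print(M.round(4))
G=o['eef_pos']-.0187*M[:,2];ax=M[:,0];m=np.array([.5933,-.0285,.127]);u=np.array([.7659,.0147,.6428])
tip=G-.14*ax;print('tip',tip,'along',(tip-m)@u,'lat',(tip-m)-((tip-m)@u)*u)
```

```text
17.55 [ 0.66844263 -0.03001554  0.17857826] [ 3.29759559  3.92062317 -5.40009293] [0.76521937 0.16402457 0.12921438] 0.1513780676440504 [-0.00759775  0.94464454  0.00859682  0.3278949 ] [ 0.355  0.351 -0.48   2.124  1.42   0.169 -2.956]
17.6 [ 0.66844477 -0.02992328  0.17850192] [ 4.17323146  4.17740834 -5.10915276] [0.88121502 0.125648   0.21940234] 0.14553597841164884 [-0.00749693  0.94463782  0.00904861  0.32790441] [ 0.354  0.351 -0.48   2.124  1.421  0.169 -2.956]
[[ 0.7848  0.022   0.6194]
 [ 0.0122 -0.9997  0.0201]
 [ 0.6196 -0.0082 -0.7848]]
tip [ 0.54699151 -0.03200414  0.10642928] along -0.04874204410713478 lat [-0.00897696 -0.00278763  0.01076066]
```

View pics/s14b.png

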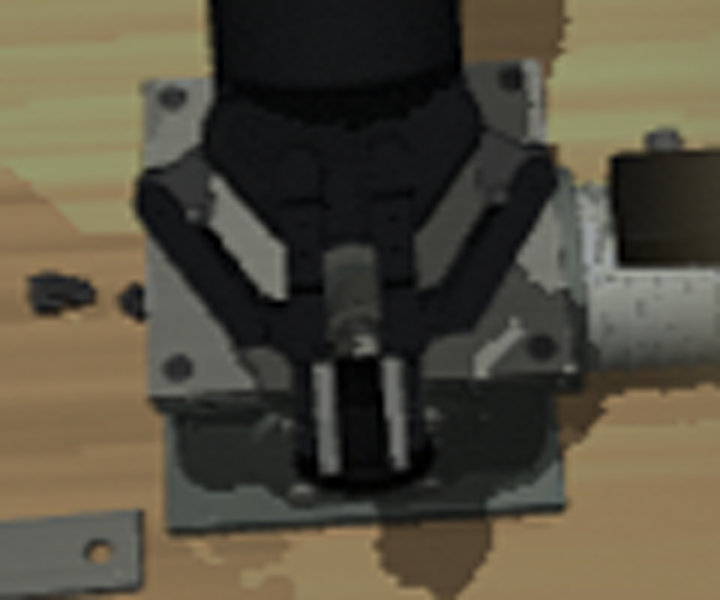

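View pics/w14.png

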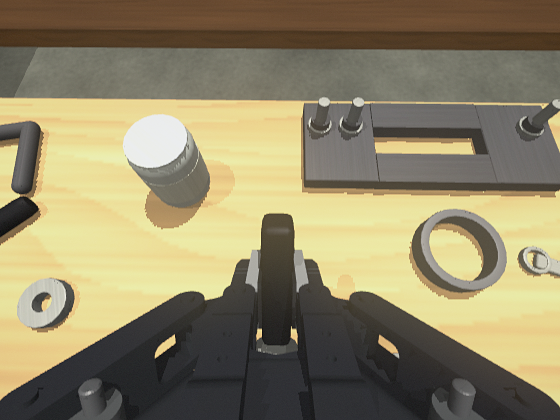

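Request:
{"method": "step_arm", "body": {"increments": [[0.002,0,0.002,0,4,0,1],[0.004,0,0.004,0,8,0,1],[0.006,0,0.006,0,12,0,1],[0.0074,0,0.007,0,15,0,1],[0.0074,0,0.007,0,15,0,1]], "force": 25}}

```text
t: 18.02
eef_pos: [0.6743, -0.028, 0.1852]
tool_rot: [-0.011, 0.98, 0.01, 0.198]
contact_force: [4.1, -1.5, -7.6]
gripper_width: 0.148
```

```bash
cat >> h.py <<'E'
from scipy.spatial.transform import Rotation as R
def rep():
    o=bot.get_obs();print(o['t'],o['eef_pos'].round(4),o['contact_force'].round(1),o['torque'].round(2),round(o['gripper_width'],3),o['tool_rot'].round(4),o['q'].round(3))
    q=o['tool_rot'];M=R.from_quat([q[1],q[2],q[3],q[0]]).as_matrix()
    G=o['eef_pos']-.0187*M[:,2];m=np.array([.5933,-.0285,.127]);u=np.array([.7659,.0147,.6428]);n=np.array([-.6427,-.0123,.7660])
    print('tilt',np.degrees(np.arctan2(M[0,2],-M[2,2])).round(2),'toolz',M[:,2].round(3),'toolx',M[:,0].round(3),'G',G.round(4),'along',((G-m)@u).round(4),'up',((G-m)@n).round(4),'side',((G-m)@np.array([-.0192,.9998,0])).round(4))
E
python3 - <<'E'
from h import *
rep()
E
```

```text
18.0167 [ 0.6743 -0.028   0.1852] [ 4.1 -1.5 -7.6] [-0.33 -0.47  0.04] 0.148 [-0.0111  0.9801  0.0104  0.198 ] [ 0.571  0.467 -0.788  1.889  0.637  0.585 -2.124]
tilt 22.83 toolz [ 0.388  0.026 -0.921] toolx [0.921 0.016 0.388] G [ 0.6671 -0.0285  0.2024] along 0.105 up 0.0104 side -0.0014
```

Request:
{"method": "step_arm", "body": {"increments": [[0.0035,0,-0.004,0,0,0,1],[0.0067,0,-0.008,0,0,0,1],[0.001,0,-0.0125,0,1.5,0,1],[-0.0045,0,-0.017,0,3.5,0,1],[-0.0101,-0.0003,-0.0215,0,5,0,1],[-0.0101,-0.0003,-0.0215,0,5,0,1]]}}

```text
t: 18.52
eef_pos: [0.6648, -0.0303, 0.162]
tool_rot: [-0.009, 0.987, 0.01, 0.159]
contact_force: [3.6, 3.1, -4.0]
gripper_width: 0.151
```

Run:
```python
from h import *
rep()
```

```text
18.5167 [ 0.6648 -0.0303  0.162 ] [ 3.6  3.1 -4. ] [ 0.8  -0.61 -0.15] 0.151 [-0.0086  0.9873  0.0098  0.1585] [ 0.558  0.512 -0.785  1.865  0.625  0.655 -2.108]
tilt 18.23 toolz [ 0.313  0.02  -0.95 ] toolx [0.95  0.017 0.313] G [ 0.659  -0.0307  0.1797] along 0.0842 up -0.0018 side -0.0035
```

Request:
{"method": "step_arm", "body": {"increments": [[-0.005,0.0015,-0.0025,0,0,0,1],[-0.01,0.0021,-0.0065,0,0,0,1],[-0.015,0.0021,-0.0105,0,0,0,1],[-0.0203,0.0021,-0.0147,0,0,0,1],[-0.0203,0.0021,-0.0147,0,0,0,1]], "force": 40}}

```text
t: 18.93
eef_pos: [0.6438, -0.0293, 0.1471]
tool_rot: [-0.008, 0.987, 0.01, 0.159]
contact_force: [3.3, 1.7, -5.6]
gripper_width: 0.149
```

Run:
```python
from h import *
s=save('scene','s15.png');a=cv2.imread('pics/s15.png')[180:280,210:330]
cv2.imwrite('pics/s15b.png',cv2.resize(a,None,fx=6,fy=6,interpolation=cv2.INTER_CUBIC))
rep()
```

```text
18.9833 [ 0.6437 -0.0293  0.1472] [ 2.8  0.8 -6.7] [ 0.36 -0.55 -0.07] 0.148 [-0.0075  0.9873  0.0103  0.1581] [ 0.557  0.497 -0.774  1.925  0.645  0.609 -2.14 ]
tilt 18.19 toolz [ 0.312  0.018 -0.95 ] toolx [0.95  0.018 0.312] G [ 0.6379 -0.0296  0.165 ] along 0.0585 up 0.0004 side -0.002
```

View pics/s15b.png

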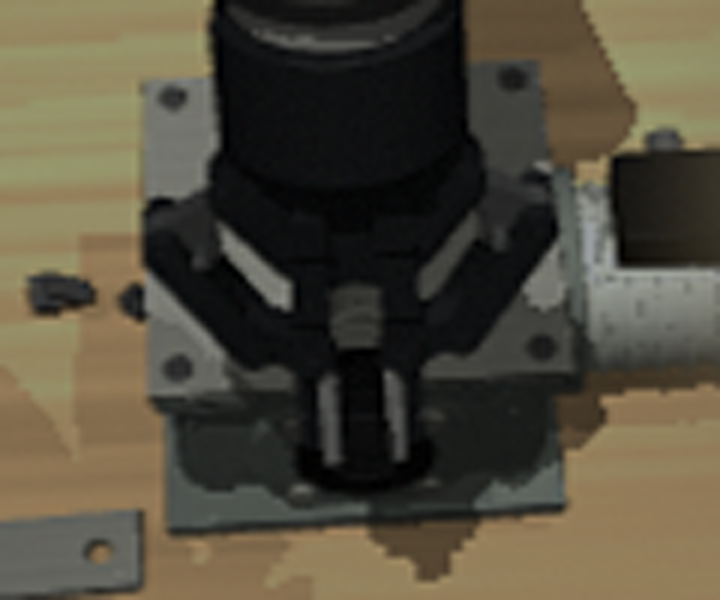

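Request:
{"method": "step_arm", "body": {"increments": [[-0.003,0.0005,-0.0026,0,0,0,1],[-0.006,0.001,-0.0051,0,0,0,1],[-0.0077,0.001,-0.0064,0,0,0,1],[-0.0077,0.001,-0.0064,0,0,0,1]]}}

```text
t: 19.32
eef_pos: [0.6363, -0.0285, 0.1412]
tool_rot: [-0.007, 0.987, 0.011, 0.158]
contact_force: [3.8, 0.8, -4.9]
gripper_width: 0.149
```

Run:
```python
from h import *
rep()
```

```text
19.3167 [ 0.6363 -0.0285  0.1412] [ 3.8  0.8 -4.9] [ 0.04 -0.74 -0.02] 0.149 [-0.0075  0.9874  0.0106  0.158 ] [ 0.555  0.493 -0.769  1.946  0.655  0.592 -2.154]
tilt 18.18 toolz [ 0.312  0.018 -0.95 ] toolx [0.95  0.019 0.312] G [ 0.6305 -0.0288  0.159 ] along 0.049 up 0.0006 side -0.001
```

Request:
{"method": "step_arm", "body": {"increments": [[-0.0015,0,-0.0013,0,0,0,1],[-0.003,0,-0.0026,0,0,0,1],[-0.003,0,-0.0026,0,0,0,1]], "force": 60}}

```text
t: 19.57
eef_pos: [0.6359, -0.0283, 0.1407]
tool_rot: [-0.008, 0.987, 0.011, 0.161]
contact_force: [7.2, 0.4, 0.7]
gripper_width: 0.148
```

Run:
```python
from h import *
s=save('scene','s16.png');a=cv2.imread('pics/s16.png')[180:280,210:330]
cv2.imwrite('pics/s16b.png',cv2.resize(a,None,fx=6,fy=6,interpolation=cv2.INTER_CUBIC))
rep()
```

```text
19.6167 [ 0.6358 -0.0284  0.1407] [ 6.3 -0.4  0.6] [-0.13 -1.33 -0.04] 0.146 [-0.0077  0.987   0.0106  0.1604] [ 0.555  0.491 -0.767  1.952  0.66   0.583 -2.159]
tilt 18.45 toolz [ 0.316  0.018 -0.948] toolx [0.948 0.018 0.317] G [ 0.6299 -0.0287  0.1584] along 0.0483 up 0.0005 side -0.0009
```

View pics/s16b.png

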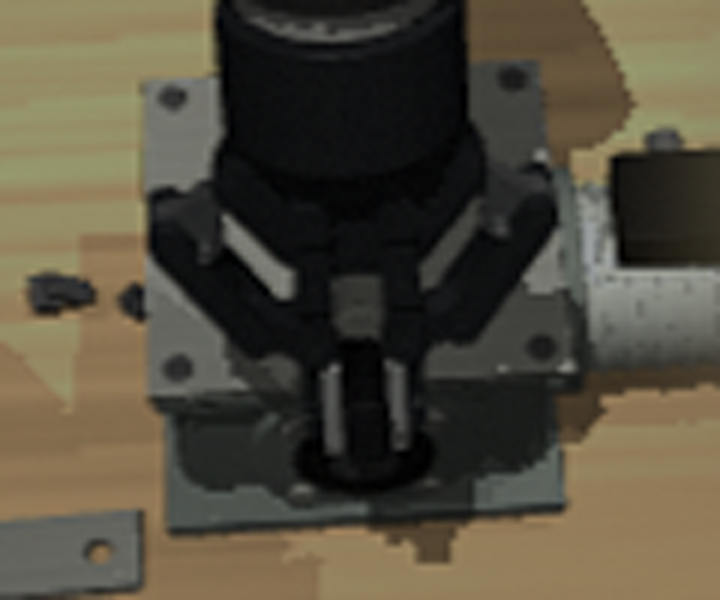

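Run:
```python
from h import *
s=save('wrist','w16.png');cv2.imwrite('pics/w16b.png',cv2.imread('pics/w16.png')[150:400,130:430].repeat(2,0).repeat(2,1))
for n in('rod_grip','rod_collar','neck_mouth'):
  print(n,[ (r['conf'],r['location'][0]*560,r['location'][1]*420) for r in bot.place_of(n,'wrist')[:2]])
o=bot.get_obs();q=o['tool_rot'];M=R.from_quat([q[1],q[2],q[3],q[0]]).as_matrix()
G=o['eef_pos']-.0187*M[:,2]
# predicted handle top end-edges (in rod frame) for rod pitch angles
for a in(36,40,44,48):
    ca,sa=np.cos(np.radians(a)),np.sin(np.radians(a));x=np.array([ca,.019*ca,sa]);z=np.array([-sa,-.019*sa,ca])
    print(a,[proj(s,G+dx*x+dz*z).round(1) for dx,dz in((.032,.01),(-.032,.01),(.032,-.01))])
```

```text
rod_grip [(0.73, 275.128, 276.906)]
rod_collar [(0.95, 274.79200000000003, 338.52000000000004)]
neck_mouth []
36 [array([275.6, 246.5]), array([276.2, 342.5]), array([276.3, 216.7])]
40 [array([275.5, 251.8]), array([276.3, 339.2]), array([276.2, 218.5])]
44 [array([275.5, 257.5]), array([276.4, 335.6]), array([276.1, 220.7])]
48 [array([275.4, 263.5]), array([276.4, 332. ]), array([276.1, 223.4])]
```

View pics/w16b.png

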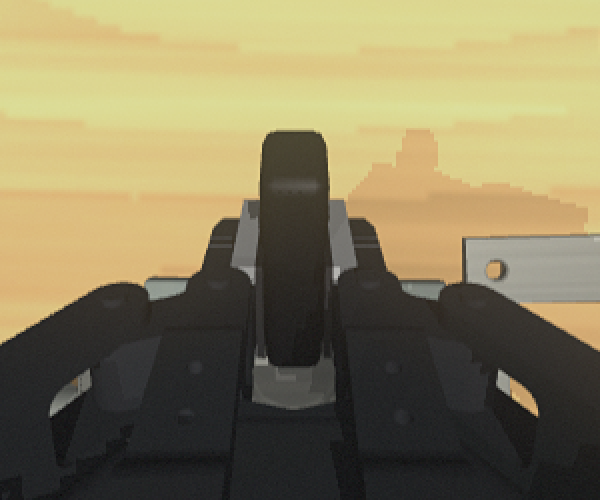

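Request:
{"method": "step_arm", "body": {"increments": [[-0.0023,0,-0.0019,0,0,0,1],[-0.0046,0,-0.0039,0,0,0,1],[-0.0046,0,-0.0039,0,0,0,1],[-0.0046,0,-0.0039,0,0,0,1]]}}

```text
t: 20.15
eef_pos: [0.6358, -0.0283, 0.1407]
tool_rot: [-0.008, 0.986, 0.011, 0.165]
contact_force: [10.7, -2.0, 11.4]
gripper_width: 0.147
```

Run:
```python
from h import *
rep();s=save('wrist','w17.png');cv2.imwrite('pics/w17b.png',cv2.imread('pics/w17.png')[150:400,130:430].repeat(2,0).repeat(2,1))
```

```text
20.15 [ 0.6358 -0.0283  0.1407] [10.7 -2.  11.4] [-0.49 -2.51 -0.07] 0.147 [-0.0077  0.9862  0.0106  0.1651] [ 0.553  0.487 -0.763  1.959  0.668  0.569 -2.168]
tilt 19.0 toolz [ 0.325  0.019 -0.945] toolx [0.945 0.018 0.326] G [ 0.6297 -0.0286  0.1584] along 0.0481 up 0.0007 side -0.0008
```

View pics/w17b.png

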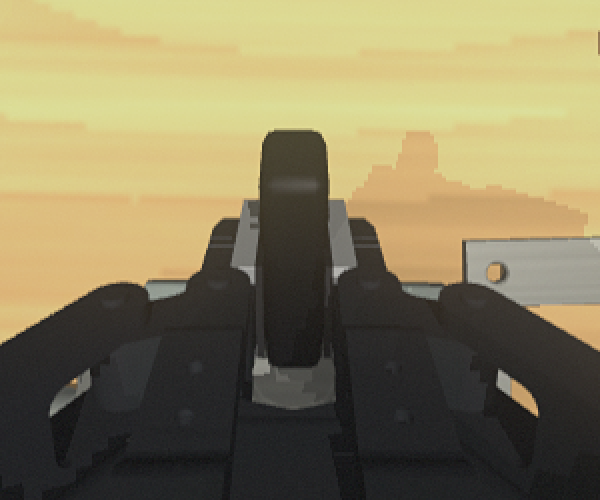

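Request:
{"method": "step_arm", "body": {"increments": [[-0.001,0,-0.001,0,-3,0,1],[-0.001,0,-0.001,0,-3,0,1],[-0.001,0,-0.001,0,0,0,1],[-0.001,0,-0.001,0,3,0,1],[-0.001,0,-0.001,0,3,0,1],[-0.001,0,-0.001,0,0,0,1],[-0.001,0,-0.001,0,0,0,1]]}}

```text
t: 20.78
eef_pos: [0.6355, -0.0273, 0.14]
tool_rot: [-0.009, 0.986, 0.011, 0.167]
contact_force: [16.8, 0.3, 5.6]
gripper_width: 0.15
```

Run:
```python
from h import *
rep()
```

```text
20.7833 [ 0.6355 -0.0273  0.14  ] [16.8  0.3  5.6] [ 0.08 -3.44 -0.06] 0.15 [-0.0086  0.9858  0.011   0.1671] [ 0.553  0.486 -0.763  1.964  0.672  0.561 -2.173]
tilt 19.23 toolz [ 0.329  0.021 -0.944] toolx [0.944 0.019 0.33 ] G [ 0.6293 -0.0277  0.1577] along 0.0473 up 0.0004 side 0.0001
```

Request:
{"method": "step_arm", "body": {"increments": [[0.006,0,0.005,0,0,0,1],[0.0153,0.0003,0.0129,0,0,0,1],[0.0306,0.0006,0.0257,0,0,0,1],[0.046,0.0009,0.0386,0,0,0,1],[0.0613,0.0012,0.0514,0,0,0,1],[0.0766,0.0015,0.0643,0,0,0,1],[0.0919,0.0018,0.0771,0,0,0,1],[0.1072,0.002,0.09,0,0,0,1]], "force": 90}}

```text
t: 21.45
eef_pos: [0.7344, -0.0265, 0.2235]
tool_rot: [-0.007, 0.988, 0.011, 0.156]
contact_force: [-0.2, 0.5, -2.0]
gripper_width: 0.146
```

Run:
```python
from h import *
rep();s=save('scene','s18.png');w=save('wrist','w18.png');a=cv2.imread('pics/s18.png')[170:290,200:340]
cv2.imwrite('pics/s18b.png',np.hstack([cv2.resize(a,None,fx=3,fy=3,interpolation=cv2.INTER_CUBIC),cv2.resize(cv2.imread('pics/w18.png'),(380,360))[:360]]))
```

```text
21.45 [ 0.7344 -0.0265  0.2235] [-0.2  0.5 -2. ] [-0.06  0.31 -0.03] 0.146 [-0.0075  0.9876  0.0105  0.1562] [ 0.526  0.559 -0.813  1.641  0.578  0.842 -2.028]
tilt 17.96 toolz [ 0.308  0.018 -0.951] toolx [0.951 0.018 0.309] G [ 0.7286 -0.0268  0.2413] along 0.1771 up 0.0006 side -0.0009
```

View pics/s18b.png

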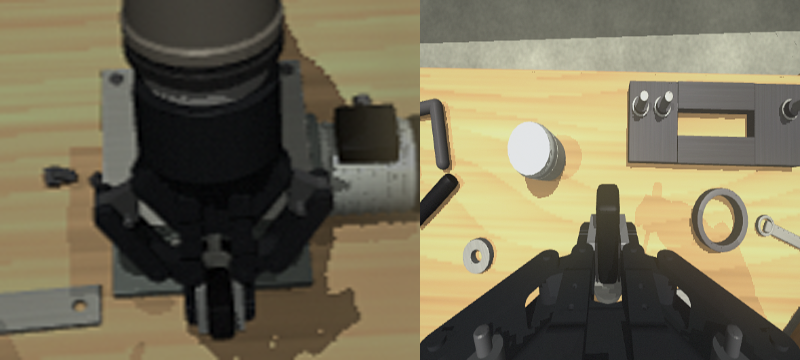

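Request:
{"method": "step_arm", "body": {"increments": [[0,0,0.035,0,0,0,1],[-0.005,0,0.07,0,5,0,1],[-0.02,0,0.1,0,11,0,1],[-0.04,0,0.11,0,17,0,1],[-0.06,0,0.11,0,23,0,1],[-0.08,0,0.11,0,29,0,1],[-0.1,0,0.11,0,35,0,1],[-0.12,0,0.11,0,40,0,1],[-0.12,0,0.11,0,40,0,1],[-0.12,0,0.11,0,40,0,1]]}}

```text
t: 22.38
eef_pos: [0.6149, -0.0262, 0.3324]
tool_rot: [-0.011, 0.982, 0.008, -0.19]
contact_force: [-0.3, 0.1, -1.3]
gripper_width: 0.15
```

Run:
```python
from h import *
rep();s=save('scene','s19.png');w=save('wrist','w19.png');t=save('top','t19.png')
a=cv2.imread('pics/s19.png')[100:240,200:340]
cv2.imwrite('pics/s19b.png',cv2.resize(a,None,fx=4,fy=4,interpolation=cv2.INTER_CUBIC))
for k,c in(('scene',s),('wrist',w),('top',t)):
  for n in('rod_grip','rod_collar','rod_tip'):
    print(k,n,[ (round(r['conf'],2),round(r['location'][0]*560,1),round(r['location'][1]*420,1)) for r in bot.place_of(n,k)[:2]])
o=bot.get_obs();q=o['tool_rot'];M=R.from_quat([q[1],q[2],q[3],q[0]]).as_matrix()
G=o['eef_pos']-.0187*M[:,2]+np.array([.004,0,0])
for a in(-8,-4,0,4,8):
    ca,sa=np.cos(np.radians(a)),np.sin(np.radians(a));x=np.array([ca,.019*ca,sa]);z=np.array([-sa,-.019*sa,ca])
    print(a,'tip scene',proj(s,G-.14*x).round(1),'collar sc',proj(s,G-.05*x).round(1),'grip',proj(s,G).round(1),'wrist',[proj(w,G+dx*x+dz*z).round(1) for dx,dz in((.032,.01),(-.032,.01),(.032,-.01))])
```

```text
22.3833 [ 0.6149 -0.0262  0.3324] [-0.3  0.1 -1.3] [ 0.03 -0.58 -0.01] 0.15 [-0.0107  0.9818  0.0076 -0.1895] [ 0.425  0.657 -0.819  1.243  0.32   1.783 -1.909]
tilt -21.86 toolz [-0.372  0.018 -0.928] toolx [ 0.928  0.019 -0.372] G [ 0.6218 -0.0265  0.3498] along 0.1651 up 0.1523 side 0.0014
scene rod_grip [(0.44, 268.9, 181.5)]
scene rod_collar [(0.71, 425.6, 215.2)]
scene rod_tip []
wrist rod_grip [(0.72, 275.2, 276.4), (0.54, 434.1, 195.5)]
wrist rod_collar [(0.98, 277.9, 337.1)]
wrist rod_tip []
top rod_grip []
top rod_collar [(0.73, 283.0, 143.4)]
top rod_tip [(0.98, 282.4, 194.7)]
-8 tip scene [264.2 112.1] collar sc [267.2 154.5] grip [269.1 180. ] wrist [array([275.2, 236.9]), array([276.1, 344. ]), array([276.5, 210.6])]
-4 tip scene [264.3 115.8] collar sc [267.3 155.7] grip [269.1 180. ] wrist [array([275.1, 242. ]), array([276.2, 340.7]), array([276.4, 212. ])]
0 tip scene [264.5 119.7] collar sc [267.3 157.1] grip [269.1 180. ] wrist [array([274.9, 247.5]), array([276.3, 337.3]), array([276.3, 213.8])]
4 tip scene [264.7 123.8] collar sc [267.4 158.5] grip [269.1 180. ] wrist [array([274.8, 253.3]), array([276.5, 333.7]), array([276.1, 216. ])]
8 tip scene [264.9 128.1] collar sc [267.5 160.1] grip [269.1 180. ] wrist [array([274.6, 259.4]), array([276.6, 330. ]), array([276. , 218.6])]
```

View pics/s19b.png

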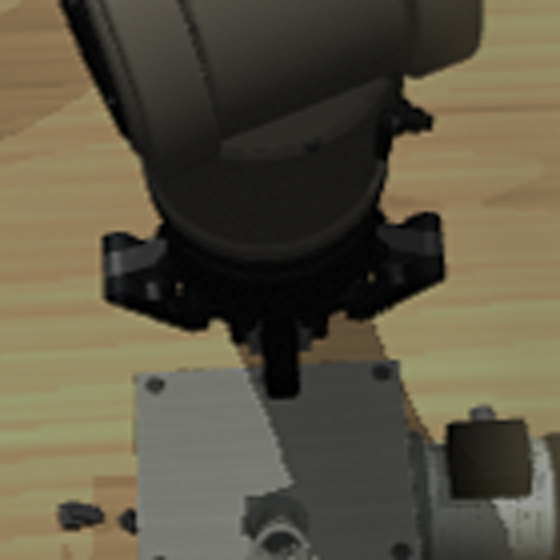

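View pics/w19.png

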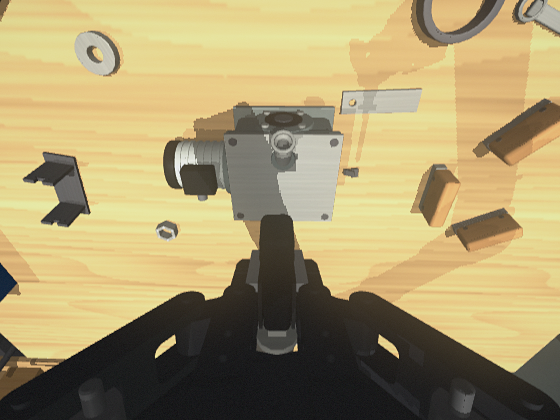

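Run:
```python
from h import *
ims=[cv2.imread(f'pics/{n}.png')[200:370,220:340] for n in('w17','w18','w19')]
cv2.imwrite('pics/cmp.png',cv2.resize(np.hstack(ims),None,fx=2.2,fy=3.2,interpolation=cv2.INTER_CUBIC))
a=cv2.imread('pics/t19.png')[110:250,210:350];cv2.imwrite('pics/t19b.png',cv2.resize(a,None,fx=4,fy=4,interpolation=cv2.INTER_CUBIC))
```

```text
(no output)
```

View pics/cmp.png

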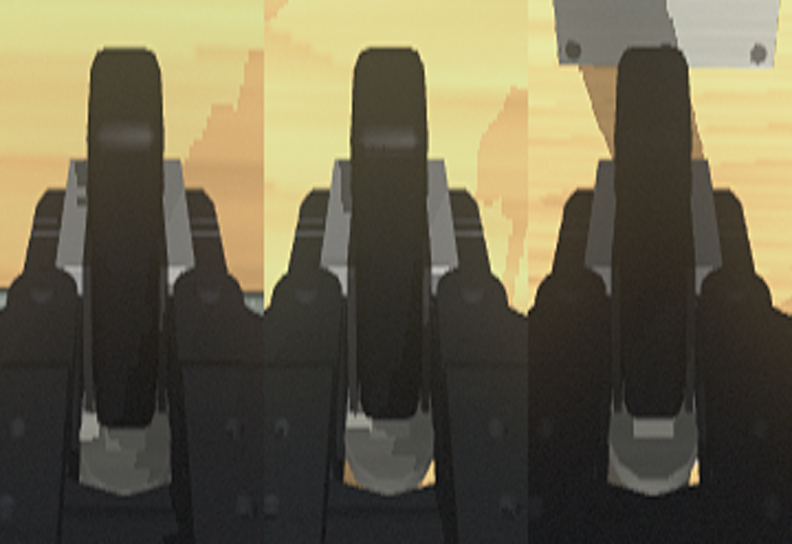

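View pics/t19b.png

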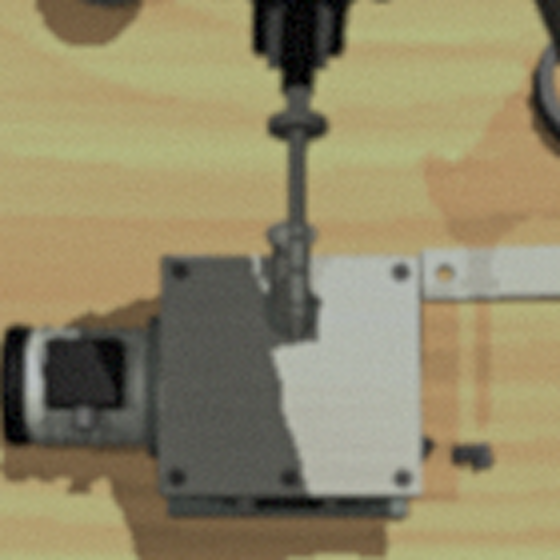

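Run:
```python
from h import *
t=cam('top')
G0=np.array([.6218,-.0265,.3498])
# collar, tip observed in crop: collar face side ~ (297,130)/4, tip hidden over neck
C=(283,143.4);T=(282.4,194.7)
for a in(-8,-4,0,4,8):
    ca,sa=np.cos(np.radians(a)),np.sin(np.radians(a));x=np.array([ca,.019*ca,sa])
    print(a,[proj(t,G0+.003*x-d*x).round(1).tolist() for d in(.05,.14)])
rep()
```

```text
-8 [[284.1, 141.7], [284.5, 193.2]]
-4 [[284.0, 142.5], [284.3, 194.9]]
0 [[284.0, 143.2], [284.2, 196.2]]
4 [[283.9, 143.8], [284.0, 197.1]]
8 [[283.9, 144.2], [283.9, 197.6]]
23.0333 [ 0.6153 -0.0261  0.334 ] [ 0.8 -0.7 -1.2] [-0.08 -0.55  0.02] 0.147 [-0.0109  0.9819  0.0074 -0.189 ] [ 0.425  0.656 -0.819  1.24   0.319  1.785 -1.909]
tilt -21.8 toolz [-0.371  0.019 -0.928] toolx [ 0.928  0.019 -0.371] G [ 0.6223 -0.0265  0.3514] along 0.1664 up 0.1533 side 0.0015
```

Request:
{"method": "step_arm", "body": {"increments": [[0,0,0,0,1.5,0,1],[0,0,0,0,1.5,0,1],[0,0,0,0,1.5,0,1],[0,0,0,0,1.5,0,1],[0,0,0,0,1.5,0,1],[0,0,0,0,1.5,0,1]]}}

```text
t: 23.53
eef_pos: [0.6152, -0.0261, 0.3342]
tool_rot: [-0.011, 0.979, 0.007, -0.202]
contact_force: [-0.1, -0.4, -1.0]
gripper_width: 0.146
```

Run:
```python
from h import *
rep();s=save('scene','s20.png');w=save('wrist','w20.png')
cv2.imwrite('pics/s20b.png',cv2.resize(cv2.imread('pics/s20.png'),(800,600)))
print(bot.get_obs()['joint_vel'].round(3))
```

```text
23.5333 [ 0.6152 -0.0261  0.3342] [-0.1 -0.4 -1. ] [ 0.01 -0.53  0.02] 0.146 [-0.011   0.9794  0.0073 -0.2017] [ 0.414  0.671 -0.813  1.221  0.316  1.813 -1.91 ]
tilt -23.28 toolz [-0.395  0.019 -0.918] toolx [ 0.919  0.019 -0.395] G [ 0.6226 -0.0264  0.3513] along 0.1667 up 0.153 side 0.0015
[-0.     0.002 -0.    -0.001 -0.002  0.002 -0.   ]
```

View pics/s20b.png

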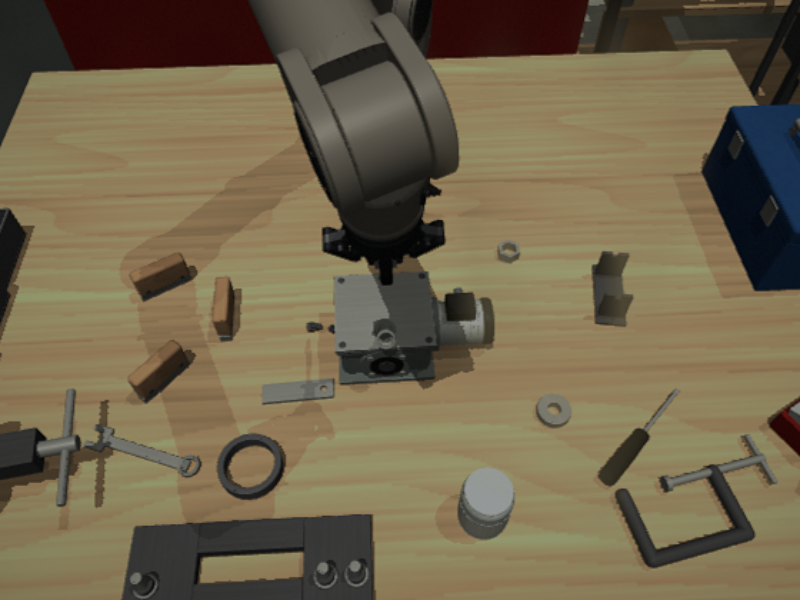

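View pics/w20.png

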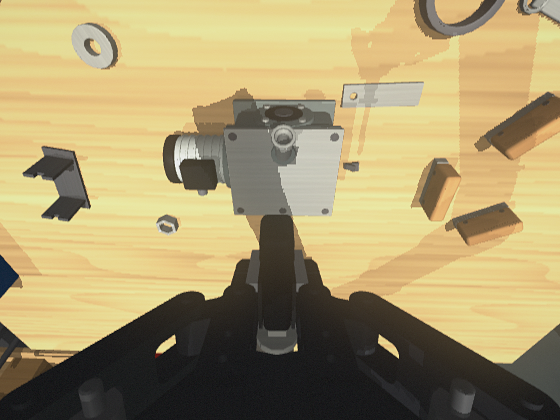

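Run:
```python
from h import *
print(bot.hand_in());rep()
```

```text
the job is handed in; nothing more can be done
None
the job is handed in; nothing more can be done
```

The job is handed in at about 23.5 s of the 72 s allowed; `hand_in` gave no verdict, so the result rests on my own checks.

**What I did**
- **Chips:** I wiped the three chips off the cover's motor-opposite side with the left-most scraper, then stood the scraper back where it had been. The later pictures show a clear cover. All three chips were on the bench in the wrist picture taken right after.
- **Dip rod:** I took the rod from its rest and pushed it into the neck until the collar stopped on the rim. The tool no longer moved under about 15 N of axial push, and the collar's estimated position is within a few millimetres of home. I then drew the rod out and levelled it.
- **End state:** The rod is held at 90 N, with the joints nearly still and the handle at about 0.35 m. The tip is at the same height and over 20 cm from the neck mouth. The nut, bar, ring and other bench items look unmoved.

**What went less well**
- **Joint limits:** During the first push the arm ran into its limits. Joint 6 read 0.169 against the listed 0.17, which may be rounding, and joint 7 read -2.956 against -2.96. I backed off and turned the tool about the handle while the neck held the rod, so the rod now sits about 21 to 24 degrees tilted in the grip.
- **Rod angle at the stop:** I estimated it from the wrist picture at 40 to 43 degrees, against the neck's 40 and a tolerance of about 7. I did not see the collar sitting flush, because the fingers hid it.
- **Final level:** I estimated it from the wrist pictures at within about 3 degrees, against a limit of 9. The top view agreed only loosely, suggesting up to about 5 degrees the other way.

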